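# Walk the cup warmer into its dock and bolt it

## Task

Walk the heavy cup warmer, with the two cups riding on it, forward into its dock by pushing its near face at alternate ends, until it stands square with its back pressing the sprung rubber bumper in; never press on it with more than 22 N, which is too little to shove it straight. Then slide the red-knobbed bolt fully across in front of it. Keep the two cups standing on top and leave everything else on the counter where it is.

Things in the scene. Friction and masses are not known exactly. Their poses are not given: they have to be found in the camera images.
- dock: low fixed metal bay. Origin on the counter, on its centre line; x points into the bay (away from the robot at yaw 0), y left, z up. No floor plate. Side rails 32 mm tall, inner faces at y = -160 and +160 mm, from x = -15 mm to beyond the bumper, with flared mouths reaching x = -40 mm. The bolt's housing stands at the left: x -181 to -139 mm, y 177 to 262 mm, 52 mm tall
- bumper_near (a point): fixed point at dock x = 0, y = 0, z = 32 mm, the nearest place where the face of the black rubber bumper bar (210 mm wide, z 17 to 47 mm) may be. The unpressed face really lies 0 to 10 mm farther in (adjustable, not measured: feel for it). It gives 8 mm towards +x on a 0.4 N/mm spring, then stops hard; pressed in means it pushes back over 0.8 N (2 mm)
- warmer: closed polished steel box 150 deep (x), 280 wide (y), 85 mm tall, 4.4 kg, on four 8 mm feet. Origin: centre of underside; axes as the dock's when square in it; near face (black panel) at x = -75 mm. Starts 45 to 65 mm short of the bumper point, askew. To slide it bodily takes 24 to 31 N; a forward push at one end of the near face (y = +-127 mm) swings that end ahead at about 55 % of that
- cup_a_mid (a point): white upturned espresso cup riding on the warmer's left half: 62 mm across its rim at the bottom, 58 mm tall; this point is half-way up its axis. It must stay standing on the warmer
- cup_b_mid (a point): the same, on the warmer's right half
- latch (a joint): slide bolt of the dock: 0 m drawn back to the left, 0.060 m fully across, moving along the dock's -y. Rubs with 2.5 N, stays where left. A bar at dock x -168 to -152 mm, z 34 to 48 mm, its tip at dock y = 172 mm when drawn back, 112 mm when across; it passes the warmer's near face only if that lies farther in than dock x = -152 mm
- latch_knob (a point): centre of the top of the bolt's upright red knob, 16 mm square (x, y), standing on the bolt from z = 48 mm to 94 mm; 55 mm to the left of the bolt's tip. Push it from its left side towards the dock's -y, or pinch it
- jug_mid (a point): steel vacuum jug, 104 mm across, 192 mm tall, on a 4 mm black rubber mat at the right; point on its axis 90 mm above its foot. Leave alone
- sugar_jar_mid (a point): glass sugar jar with metal cap, 72 mm across, 120 mm tall, near the dock's far end; point at its centre. Leave alone
- bowl_mid (a point): blue ceramic bowl, 130 mm across, 50 mm tall, at the left; point at its centre. Leave alone
- cup_c_mid (a point): spare upturned espresso cup at the right, 62 mm across, 58 mm tall; point at its centre. Leave alone
- cup_d_mid (a point): filled-looking upright espresso cup beyond the dock, 62 mm across, 58 mm tall; point at its centre. Leave alone
- teaspoon_grip (a point): teaspoon with a wooden handle, 140 mm long, lying at the left; point on its handle. Leave alone
Things that resemble listed ones, but are neither listed nor needed, are in the scene too. What is shaped like the part that bears cup_b_mid but brown is not meant. Leave any orange look-alike of the part that bears cup_a_mid alone.

How it is judged:
By the outcome, as a careful person would: the job done as asked, in the order asked, and still so for the second after the job is handed in, with the robot touching nothing.
It also fails if it takes over 72 s, if anything falls off the work surface, if the arm or the gripper's body presses on something with over 40 N, if the wrist force passes 120 N, or if a joint passes its speed limit or range.

## Robot

A 7-joint arm with a two-finger parallel gripper is mounted at the origin on the work surface. World frame = base frame: x ahead of the robot, y to its left, z up, the work surface at z = 0. Lengths are in m, angles in rad, forces in N, time in s.
With the tool pointing down it reaches from about 0.4 to 0.85 m from the base axis. Payload 10.4 kg.
Tool frame: the origin (TCP) lies midway between the tips of the shut fingers; the grasp point (between the pads) lies 19 mm behind it; z points along the fingers, y is the line along which they close (so a half turn about z gives the same grasp; the last joint's range is limited). The gripper opens to 85 mm and grips with 20 to 120 N. Pads are 22 mm wide; open, the fingers measure 114 mm over their backs; the gripper's body (76 mm by 85 mm) begins 54 mm behind the grasp point. The pads swing forward as they close: fully open they stand 13 mm farther back than shut.
Start: joints at [-1.372, 0.332, -0.065, 1.46, 0.022, 1.35, -0.088], TCP at [0.137, 0.61, 0.231] pointing down, gripper open.
Joint ranges: [-2.6, 2.6], [-0.5, 2.12], [-1.47, 1.34], [0.16, 2.42], [-1.27, 4.41], [0.06, 2.06], [-2.6, 2.6]. Speed limits (rad/s): [2.22, 2.22, 2.79, 2.79, 3.14, 3.14, 3.14].

## Interface

Orientations are given as a unit quaternion [x, y, z, w].
In Python, from workcell import monitor, eyes, manip gives the robot as it stands.
- The arm moves only by the tool send_rows, never from a script. Its arguments are lists of equal length, an entry for each row: "offset": the shift along the tool's x, y, z in mm, a list of three; "roll": the turn about the tool's z in rad. In form: {"offset": [[tx, ty, tz], ...], "roll": [roll, ...]}. A call has exactly 5 rows; each row is the pose to reach, as a shift and turn from the pose commanded when the call began, along the tool's axes at that moment; what a row does not reach only later rows make up. A row lasts 1/12 s, in which the tool goes at most 41.7 mm and 7.16 degrees, less where a joint would pass 70% of its speed; a pose out of reach is approached as far as the arm can. A call with a gripper value outside its range is refused whole. "jaw" is the opening, from 0 (shut) to 1 (fully open), set as the call begins (left out, the last holds). The fingers move at their own pace and stop on an object; "newtons" is the grip in N (left out, the last holds). Time passes only in rows, so rows that repeat a pose let the fingers close, or fill a call up. It gives the time, the measured TCP pose, the force and the opening at its end, in the units of the state.
- monitor.get_obs(): the state, without advancing time (a new reading comes with each control period).
- eyes.camera(name): name is "side" or "top" or "wrist"; returns (picture, depth): 400x640x3 uint8, blue, green, red; 400x640 float32, m along the optical axis (not along the pixel's ray), 0 where there is no reading.
- eyes.camera_params(name): a dict with "fovy" (degrees; the focal length in pixels is half the picture's height over the tangent of half this angle, whatever the lens; pixels are square), "cx", "cy" (the principal point, pixels), "R" (3x3) and "t" (3): a world point X has camera coordinates R X + t. Camera axes: x right, y down, z forward; pixel columns grow to the right and rows downward; lengths in m; the calibration is good to about 2 mm. A picture is of the moment at which its call begins: read the wrist's pose just before it. camera_params takes no time and is no camera call; for the wrist camera it gives the pose at the moment of the call.
- manip.hand_in(): hands the job in, once; it reports no verdict.
The state is a dict: "clock": time; "joint_pos": joint angles; "joint_velocities": joint speeds; "tau": joint torques, N m; "position": TCP position; "ee_rot": TCP orientation; "ft_force": force on the tool from outside, world axes, zero at the start; "torque": the same for the moment, N m; "grip_width": opening from 0.0 (shut) to 1.0 (fully open).
Only numpy, scipy, OpenCV 4.12 (cv2) and the standard library are available. Lean on these libraries where they do the work, as an engineer would, in place of code of your own. Each camera call takes 0.05 s, during which the arm holds its last target. There are 200 camera calls.

## Working session

There is one attempt and no reset: what is moved stays moved. The work goes in short steps, Python scripts to look and compute and a tool call to move; the robot and the scene stay as the last step left them, time stands still between calls to the robot, and variables do not carry over. Pictures are saved under pics/ and viewed, on a budget of 10 in all, crops included, one or two more only if the job needs it, and the job is handed in when it is done.

Besides the shell and the picture viewer there is one more tool, called by a JSON object that holds its "api" and its "payload". send_rows: Moves the arm, as the interface text tells. Its arguments: {"type":"object","properties":{"offset":{"type":"array"},"roll":{"type":"array"},"jaw":{"type":"number"},"newtons":{"type":"number"}},"required":["offset","roll"]}

```bash
ls; mkdir -p pics; python3 - <<'E'
from workcell import monitor, eyes
import cv2,numpy as np
o=monitor.get_obs()
for k,v in o.items(): print(k,np.round(v,3))
for n in("top","side"):
    p,d=eyes.camera(n); c=eyes.camera_params(n); print(n,c)
    cv2.imwrite(f"pics/{n}0.png",p); np.savez(f"{n}0.npz",p=p,d=d,**c)
E
```

```text
pics
clock 0.0
joint_pos [-1.372  0.333 -0.065  1.461  0.022  1.35  -0.088]
joint_velocities [ 0.001  0.001 -0.    -0.001 -0.001 -0.     0.001]
tau [ 0.0000e+00 -6.2545e+01  4.9000e-02 -3.9161e+01  1.6000e-02  1.0000e-02
 -0.0000e+00]
position [0.137 0.609 0.231]
ee_rot [ 0.111  0.994 -0.001 -0.   ]
ft_force [0.174 0.669 0.276]
torque [ 0.023  0.047 -0.003]
grip_width 1.002
top {'fovy': 53.66448525232818, 'cx': 323.587735067548, 'cy': 208.22193026712148, 'R': array([[-0.02332971, -0.99947798, -0.02234921],
       [-0.98803386,  0.02646033, -0.15195045],
       [ 0.1524625 ,  0.01853682, -0.9881354 ]]), 't': array([0.05212517, 0.54539686, 1.25347162])}
side {'fovy': 54.31999790085708, 'cx': 321.83881234393675, 'cy': 199.60221968996163, 'R': array([[ 0.76049144, -0.64931574, -0.00646878],
       [-0.34309965, -0.39334741, -0.85297154],
       [ 0.55130337,  0.65089699, -0.52191734]]), 't': array([-0.39475157,  0.26619279,  0.90192773])}
```

View pics/top0.png

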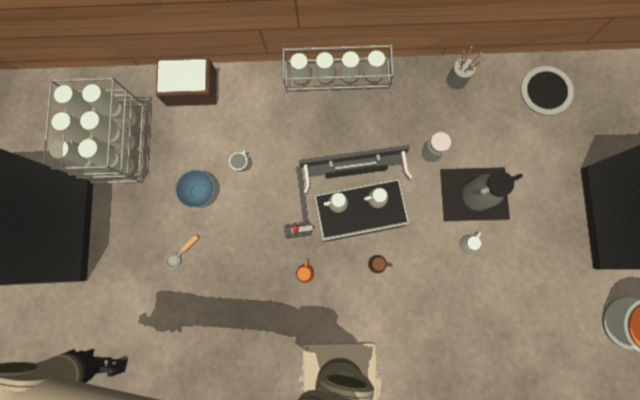

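View pics/side0.png

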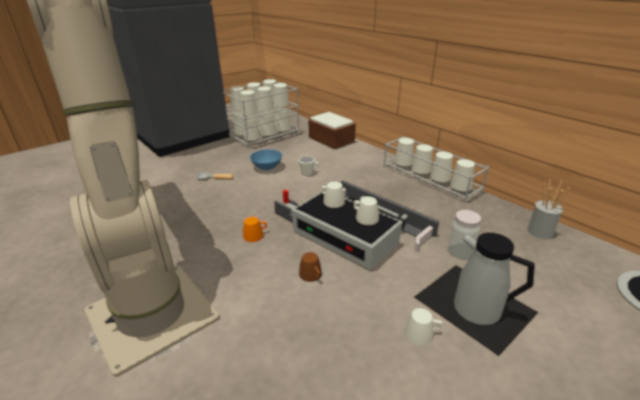

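```bash
cat > h.py <<'E'
import numpy as np,cv2
def load(n):
    z=np.load(n+".npz"); return z["p"],z["d"],{k:z[k] for k in("fovy","cx","cy","R","t")}
def pts(d,c):
    f=200/np.tan(np.radians(c["fovy"])/2); v,u=np.mgrid[:400,:640]
    X=np.stack([(u-c["cx"])/f*d,(v-c["cy"])/f*d,d],-1)
    return (X-c["t"])@c["R"]
def ray(c,u,v,z):
    f=200/np.tan(np.radians(c["fovy"])/2)
    r=np.array([(u-c["cx"])/f,(v-c["cy"])/f,1])@c["R"]; o=-c["t"]@c["R"]
    return o+r*(z-o[2])/r[2]
E
python3 - <<'E'
from h import *
p,d,c=load("top0"); P=pts(d,c); P[d==0]=np.nan
def rep(n,m):
    Q=P[m]; print(n,len(Q),np.round(np.nanmedian(Q,0),4))
    return Q
roi=np.zeros((400,640),bool); roi[130:260,270:430]=1
z=P[...,2]
print(np.histogram(z[roi],bins=np.arange(-.01,.17,.01)))
m=roi&(z>.075)&(z<.105)
n,l,s,cen=cv2.connectedComponentsWithStats(m.astype(np.uint8))
i=1+np.argmax(s[1:,4]); Q=rep("warmer top",l==i)
zm=np.median(Q[:,2]);r=cv2.minAreaRect((Q[:,:2]*1000).astype(np.float32)); print(r,cv2.boxPoints(r))
hsv=cv2.cvtColor(p,cv2.COLOR_BGR2HSV)
mr=roi&((hsv[...,0]<6)|(hsv[...,0]>174))&(hsv[...,1]>150)&(hsv[...,2]>90)
rep("red",mr); v,u=np.nonzero(mr); print(u.min(),u.max(),v.min(),v.max())
im=cv2.resize(p[135:255,275:435],None,fx=5,fy=5,interpolation=cv2.INTER_CUBIC); cv2.imwrite("pics/crop.png",im)
# cups
m=roi&(z>.135)&(z<.16)
n,l,s,cen=cv2.connectedComponentsWithStats(m.astype(np.uint8))
for i in range(1,n):
    if s[i,4]>20: rep("cup",l==i)
# rails z .025-.036
m=roi&(z>.024)&(z<.04); v,u=np.nonzero(m)
n,l,s,cen=cv2.connectedComponentsWithStats(m.astype(np.uint8))
for i in range(1,n):
    if s[i,4]>20: Q=rep("rail",l==i); print(s[i], cv2.minAreaRect((Q[:,:2]*1000).astype(np.float32)))
E
```

```text
(array([4542, 9596,  292,  261,  513,  541,  651,   94,   64, 3269,  297,
         43,   58,   95,  105,  292,    1]), array([-0.01,  0.  ,  0.01,  0.02,  0.03,  0.04,  0.05,  0.06,  0.07,
        0.08,  0.09,  0.1 ,  0.11,  0.12,  0.13,  0.14,  0.15,  0.16]))
warmer top 3561 [ 0.5223 -0.079   0.0862]
((534.7123413085938, -79.93182373046875), (150.9065399169922, 280.2566833496094), 9.620972633361816) [[ 436.9007     45.615124]
 [ 483.73993  -230.69972 ]
 [ 632.524    -205.47878 ]
 [ 585.68475    70.836075]]
red 21 [0.4784 0.1312 0.0956]
292 296 226 230
cup 172 [ 0.5667 -0.1316  0.1427]
cup 179 [ 0.5548 -0.0076  0.1426]
rail 21 [ 0.7189 -0.3038  0.032 ]
[423 147   7  13  21] ((724.5072021484375, -304.9339294433594), (45.886451721191406, 9.085322380065918), 21.743484497070312)
rail 172 [ 0.7109 -0.2318  0.0328]
[371 150  42  29 172] ((683.660400390625, -191.24066162109375), (95.73316192626953, 124.7443618774414), 5.762628078460693)
rail 216 [0.6945 0.0864 0.0327]
[300 155  70  39 216] ((663.7725830078125, -7.844451904296875), (96.5263442993164, 234.01425170898438), 7.348251819610596)
rail 32 [ 0.6841 -0.0665  0.0324]
[342 165  25   5  32] ((684.3619384765625, -66.34150695800781), (3.0614285469055176, 81.3883056640625), 6.164831161499023)
rail 40 [ 0.6646 -0.0878  0.0325]
[343 170  34   6  40] ((664.068603515625, -84.27980041503906), (2.0670018196105957, 111.98328399658203), 7.03992223739624)
rail 26 [0.4941 0.1058 0.032 ]
[297 223  13   4  26] ((494.91595458984375, 107.67825317382812), (8.707457542419434, 39.69451141357422), 8.118680000305176)
rail 103 [0.4713 0.1509 0.0312]
[284 226  27  12 103] ((477.0441589355469, 127.58154296875), (33.5272331237793, 84.27367401123047), 5.593654155731201)
```

View pics/crop.png

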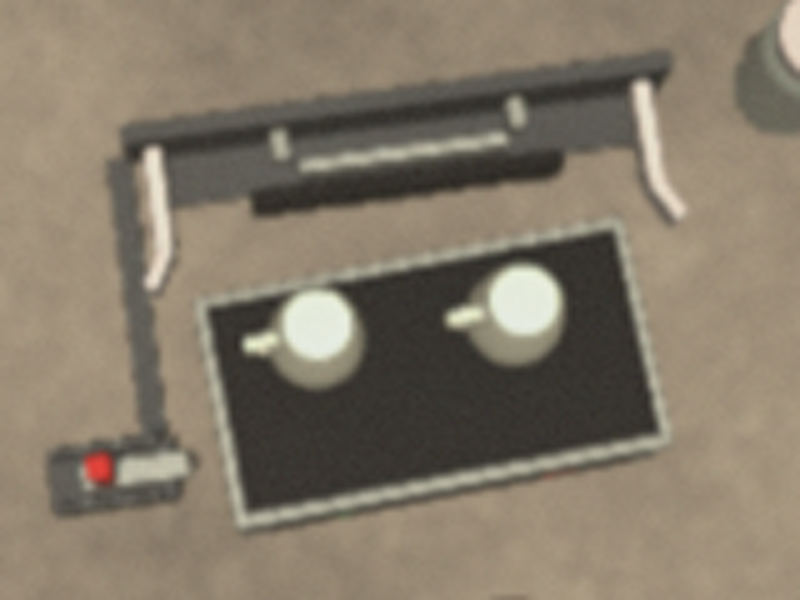

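```bash
python3 - <<'E'
from h import *
p,d,c=load("top0"); P=pts(d,c)
W=lambda x,y,z:np.round(1000*ray(c,275+(x-2)/5,135+(y-2)/5,z)[:2],1)
for n,(x,y) in dict(Lin0=(164,165),Lin1=(173,232),Lflare=(163,288),Rin0=(634,95),Rin1=(646,165),Rflare=(674,215)).items(): print(n,W(x,y,.032))
a,b=W(253,213,.017),W(562,172,.017); print("bump bottom",a,b,np.degrees(np.arctan2(a[0]-b[0],a[1]-b[1])))
roi=np.zeros((400,640),bool); roi[140:185,290:415]=1
z=P[...,2]
for lo,hi in((.043,.051),(.051,.056),(.056,.07)):
    m=roi&(z>lo)&(z<hi); n,l,s,_=cv2.connectedComponentsWithStats(m.astype(np.uint8))
    for i in range(1,n):
        if s[i,4]>40:
            Q=P[l==i]; print(lo,s[i],np.median(Q,0).round(4)); r=cv2.minAreaRect((Q[:,:2]*1000).astype(np.float32)); print(r); print(cv2.boxPoints(r).round(0).tolist())
            # near edge: per column, bottom-most pixel
k=ray(c,294,228,.094); print("knob ray",k)
print(p[228,288:300].tolist())
p2,d2,c2=load("side0"); hsv=cv2.cvtColor(p2,cv2.COLOR_BGR2HSV)
m=((hsv[...,0]<6)|(hsv[...,0]>174))&(hsv[...,1]>150); m[:, :275]=0;m[:,295:]=0;m[:185]=0;m[205:]=0
v,u=np.nonzero(m); print(u.min(),u.max(),v.min(),v.max()); print(pts(d2,c2)[m].mean(0)); print(ray(c2,u[v<=v.min()+1].mean(),v.min()+.5,.094))
E
```

```text
Lin0 [687.6  89.8]
Lin1 [641.4  84.6]
Lflare [603.5  91.9]
Rin0 [ 726.7 -227.1]
Rin1 [ 678.2 -232.5]
Rflare [ 643.5 -249.2]
bump bottom [656.4  31. ] [ 678.8 -178.6] -6.1000599603216505
0.043 [325 165  63  13 230] [ 0.6684 -0.07    0.0473]
((668.7288208007812, -71.74525451660156), (14.94102954864502, 207.8821563720703), 6.335503101348877)
[[650.0, 31.0], [673.0, -176.0], [688.0, -174.0], [665.0, 32.0]]
0.051 [384 145  25   8  54] [ 0.7373 -0.2015  0.0542]
((737.727294921875, -206.5892791748047), (14.35758113861084, 82.49291229248047), 6.717857837677002)
[[726.0, -166.0], [735.0, -248.0], [750.0, -247.0], [740.0, -165.0]]
0.051 [332 150  41  10  88] [ 0.7219 -0.0584  0.0545]
((721.9580078125, -59.80024719238281), (15.625136375427246, 135.04220581054688), 6.904484748840332)
[[706.0, 6.0], [722.0, -128.0], [738.0, -126.0], [722.0, 8.0]]
0.056 [318 154  26   7  55] [0.7141 0.0131 0.0576]
((713.101806640625, 11.134075164794922), (13.610650062561035, 83.66910552978516), 6.001959323883057)
[[702.0, 52.0], [711.0, -31.0], [724.0, -30.0], [715.0, 53.0]]
knob ray [0.47848953 0.13142252 0.094     ]
[[85, 94, 96], [85, 92, 94], [100, 110, 110], [117, 129, 153], [86, 97, 201], [60, 68, 219], [58, 67, 223], [56, 65, 221], [52, 60, 194], [58, 66, 130], [108, 122, 128], [156, 174, 175]]
283 288 190 202
[0.4673896  0.10965952 0.086912  ]
[0.4788149  0.12643086 0.094     ]
```

{"api": "send_rows", "payload": {"offset": [[-25, -31, 0], [-50, -63, 0], [-75, -94, 0], [-99, -125, 0], [-124, -157, 0]], "roll": [0, 0, 0, 0, 0], "jaw": 0, "newtons": 40}}

```text
clock: 0.52
position: [0.2243, 0.4274, 0.2308]
ee_rot: [0.111, 0.994, -0.0, -0.0]
ft_force: [1.0, -0.2, 1.1]
grip_width: 0.3
```

{"api": "send_rows", "payload": {"offset": [[-25, -31, 0], [-50, -63, 0], [-75, -94, 0], [-99, -125, 0], [-124, -157, 0]], "roll": [0, 0, 0, 0, 0]}}

```text
clock: 0.93
position: [0.3105, 0.247, 0.2311]
ee_rot: [0.111, 0.994, 0.0, -0.0]
ft_force: [1.6, 0.6, 0.7]
grip_width: -0.002
```

{"api": "send_rows", "payload": {"offset": [[-25, -31, 0], [-50, -63, 0], [-75, -94, 0], [-99, -125, 0], [-124, -157, 0]], "roll": [-0.07, -0.14, -0.21, -0.28, -0.332]}}

```text
clock: 1.35
position: [0.3969, 0.0665, 0.2312]
ee_rot: [-0.057, 0.998, 0.0, -0.0]
ft_force: [1.7, 0.2, 0.6]
grip_width: 0.003
```

{"api": "send_rows", "payload": {"offset": [[-4, -15, 0], [-8, -30, 15], [-12, -45, 35], [-12, -45, 60], [-12, -45, 85]], "roll": [0, 0, 0, 0, 0]}}

```text
clock: 1.77
position: [0.4138, 0.0242, 0.1455]
ee_rot: [-0.054, 0.999, 0.0, 0.0]
ft_force: [0.1, 0.4, -1.0]
grip_width: -0.003
```

{"api": "send_rows", "payload": {"offset": [[0, 0, 25], [0, 0, 50], [0, 0, 75], [0, 0, 90], [0, 0, 96]], "roll": [0, 0, 0, 0, 0]}}

```text
clock: 2.18
position: [0.412, 0.0245, 0.0482]
ee_rot: [-0.055, 0.998, -0.001, -0.002]
ft_force: [-0.3, -0.3, -0.1]
grip_width: -0.004
```

{"api": "send_rows", "payload": {"offset": [[0, 0, 0], [0, 0, 0], [0, 0, 0], [0, 0, 0], [0, 0, 0]], "roll": [0, 0, 0, 0, 0]}}

```text
clock: 2.6
position: [0.4142, 0.0253, 0.051]
ee_rot: [-0.055, 0.998, 0.001, 0.001]
ft_force: [0.4, 0.1, -0.4]
grip_width: -0.002
```

```bash
python3 - <<'E'
from workcell import monitor, eyes
import cv2,numpy as np
o=monitor.get_obs(); print(o["position"],o["ee_rot"],o["ft_force"],o["joint_pos"])
p,d=eyes.camera("side"); p=cv2.resize(p[130:290,220:460],None,fx=3,fy=3); cv2.imwrite("pics/s1.png",p)
E
```

```text
[0.4141855  0.02530193 0.0510457 ] [-5.51010299e-02  9.98480407e-01  5.07828188e-04  7.03500024e-04] [ 0.40379515  0.05613343 -0.44494681] [-0.85203068  0.06399817  0.70887985  2.21497434 -0.05531982  0.87726933
  1.57221284]
```

View pics/s1.png

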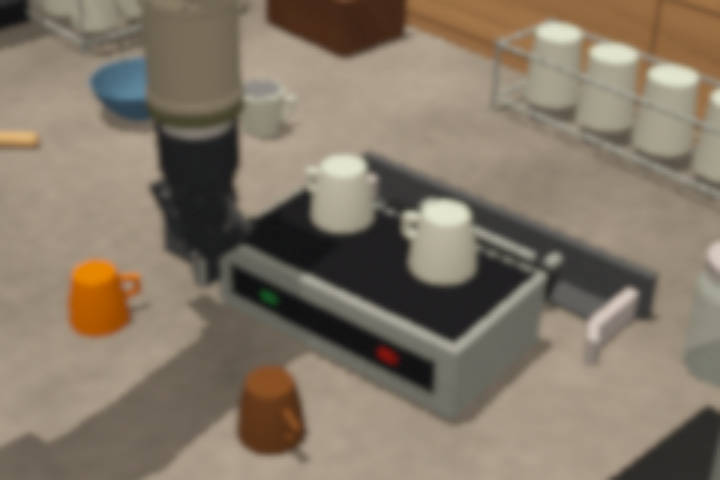

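{"api": "send_rows", "payload": {"offset": [[-2, 0, 0], [-4, 0, 0], [-6, 0, 0], [-7, 0, 0], [-8, 0, 0]], "roll": [0, 0, 0, 0, 0]}}

```text
clock: 3.07
position: [0.4218, 0.0259, 0.0503]
ee_rot: [-0.055, 0.998, -0.0, -0.0]
ft_force: [0.3, -0.9, 0.0]
grip_width: -0.004
```

{"api": "send_rows", "payload": {"offset": [[-1, 0, 0], [-2, 0, 0], [-3, 0, 0], [-4, 0, 0], [-5, 0, 0]], "roll": [0, 0, 0, 0, 0]}}

```text
clock: 3.48
position: [0.4266, 0.0265, 0.0503]
ee_rot: [-0.055, 0.998, 0.0, -0.0]
ft_force: [0.3, -0.6, -0.2]
grip_width: 0.001
```

{"api": "send_rows", "payload": {"offset": [[-0.6, 0, 0], [-1.2, 0, 0], [-1.8, 0, 0], [-2.4, 0, 0], [-3, 0, 0]], "roll": [0, 0, 0, 0, 0]}}

```text
clock: 3.9
position: [0.4296, 0.0268, 0.0503]
ee_rot: [-0.055, 0.998, 0.0, -0.0]
ft_force: [0.1, 0.7, -1.1]
grip_width: 0.004
```

{"api": "send_rows", "payload": {"offset": [[-0.6, 0, 0], [-1.2, 0, 0], [-1.8, 0, 0], [-2.4, 0, 0], [-3, 0, 0]], "roll": [0, 0, 0, 0, 0]}}

```text
clock: 4.32
position: [0.4312, 0.0269, 0.0498]
ee_rot: [-0.055, 0.998, -0.0, -0.001]
ft_force: [-7.2, -0.3, 2.3]
grip_width: -0.004
```

{"api": "send_rows", "payload": {"offset": [[-0.6, 0, 0], [-1.2, 0, 0], [-1.8, 0, 0], [-2.4, 0, 0], [-3, 0, 0]], "roll": [0, 0, 0, 0, 0]}}

```text
clock: 4.73
position: [0.4317, 0.027, 0.0489]
ee_rot: [-0.055, 0.998, -0.0, -0.004]
ft_force: [-15.9, -1.0, 5.7]
grip_width: -0.001
```

{"api": "send_rows", "payload": {"offset": [[-0.2, 0, 0], [-0.4, 0, 0], [-0.6, 0, 0], [-0.8, 0, 0], [-1, 0, 0]], "roll": [0, 0, 0, 0, 0]}}

```text
clock: 5.15
position: [0.4323, 0.0272, 0.0487]
ee_rot: [-0.055, 0.998, -0.0, -0.004]
ft_force: [-15.0, 0.1, 4.3]
grip_width: -0.0
```

{"api": "send_rows", "payload": {"offset": [[-0.8, 0, 0], [-1.6, 0, 0], [-2.4, 0, 0], [-3.2, 0, 0], [-4, 0, 0]], "roll": [0, 0, 0, 0, 0]}}

```text
clock: 5.57
position: [0.4362, 0.0281, 0.0486]
ee_rot: [-0.055, 0.998, 0.0, -0.004]
ft_force: [-14.9, 1.7, 1.1]
grip_width: 0.001
```

{"api": "send_rows", "payload": {"offset": [[-0.8, 0, 0], [-1.6, 0, 0], [-2.4, 0, 0], [-3.2, 0, 0], [-4, 0, 0]], "roll": [0, 0, 0, 0, 0]}}

```text
clock: 5.98
position: [0.4402, 0.0286, 0.0486]
ee_rot: [-0.055, 0.998, 0.0, -0.005]
ft_force: [-15.2, 2.5, 1.7]
grip_width: 0.004
```

{"api": "send_rows", "payload": {"offset": [[-1.4, 0, 0], [-2.8, 0, 0], [-4.2, 0, 0], [-5.6, 0, 0], [-7, 0, 0]], "roll": [0, 0, 0, 0, 0]}}

```text
clock: 6.4
position: [0.4471, 0.0295, 0.0485]
ee_rot: [-0.055, 0.998, 0.0, -0.004]
ft_force: [-14.4, 2.3, -0.4]
grip_width: 0.001
```

{"api": "send_rows", "payload": {"offset": [[-1.4, 0, 0], [-2.8, 0, 0], [-4.2, 0, 0], [-5.6, 0, 0], [-7, 0, 0]], "roll": [0, 0, 0, 0, 0]}}

```text
clock: 6.82
position: [0.454, 0.0303, 0.0484]
ee_rot: [-0.055, 0.998, 0.0, -0.005]
ft_force: [-13.9, 3.4, -1.5]
grip_width: 0.002
```

{"api": "send_rows", "payload": {"offset": [[-1.4, 0, 0], [-2.8, 0, 0], [-4.2, 0, 0], [-5.6, 0, 0], [-7, 0, 0]], "roll": [0, 0, 0, 0, 0]}}

```text
clock: 7.23
position: [0.461, 0.0312, 0.0484]
ee_rot: [-0.055, 0.998, 0.0, -0.005]
ft_force: [-13.6, 3.6, -1.3]
grip_width: 0.0
```

{"api": "send_rows", "payload": {"offset": [[5, 0, 0], [10, 0, 0], [15, 0, 0], [20, 0, 0], [22, 0, 0]], "roll": [0, 0, 0, 0, 0]}}

```text
clock: 7.65
position: [0.443, 0.0282, 0.0505]
ee_rot: [-0.055, 0.998, 0.0, 0.0]
ft_force: [0.4, -0.2, 0.0]
grip_width: -0.001
```

```bash
cat >> h.py <<'E'
TH=np.radians(6.3);O=np.array([650.,-147.])
def dock(w):  # world mm xy -> dock mm
    c,s=np.cos(TH),np.sin(TH); w=np.asarray(w,float); return np.stack([c*w[...,0]+s*w[...,1],-s*w[...,0]+c*w[...,1]],-1)-O
def warmer(show=True):
    from workcell import monitor,eyes
    o=monitor.get_obs(); p,d=eyes.camera("top"); c=eyes.camera_params("top"); P=pts(d,c); P[d==0]=9
    m=(P[...,2]>.078)&(P[...,2]<.092)&(P[...,0]>.38)&(P[...,0]<.75)&(P[...,1]<.13)&(P[...,1]>-.30)
    n,l,s,_=cv2.connectedComponentsWithStats(m.astype(np.uint8)); i=1+np.argmax(s[1:,4])
    D=dock(P[l==i][:,:2]*1000); r=cv2.minAreaRect(D.astype(np.float32)); print("rect",[np.round(x,1) for x in r], "tcp dock",dock(o["position"][:2]*1000).round(1),o["position"][2].round(4),"t",o["clock"])
    # edges: near edge and far edge binned along y
    for nm,sg in(("near",-1),("far",1)):
        ys=np.arange(-135,140,8);E=[]
        for y in ys:
            q=D[abs(D[:,1]-y)<4]
            if len(q)>15: E.append((y,sg*np.max(sg*q[:,0])))
        E=np.array(E); k=np.polyfit(*E.T,1)
        for _ in range(3):
            e=E[:,1]-np.polyval(k,E[:,0]); g=abs(e)<2.5; k=np.polyfit(*E[g].T,1)
        print(nm,"x(y=0) %.1f yaw %.2f deg n%d"%(k[1],-np.degrees(np.arctan(k[0])),g.sum()))
    m=(P[...,2]>.136)&(P[...,2]<.15)&(P[...,0]>.45)&(P[...,0]<.75)&(P[...,1]<.1)&(P[...,1]>-.25)
    n,l,s,_=cv2.connectedComponentsWithStats(m.astype(np.uint8))
    for i in range(1,n):
        if s[i,4]>60: print("cup",s[i,4],dock(P[l==i][:,:2].mean(0)*1000).round(1),P[l==i][:,2].mean().round(4))
    return p,d,c
E
python3 - <<'E'
from h import *
p,d,c=load("top0"); P=pts(d,c); h=cv2.cvtColor(p,cv2.COLOR_BGR2HSV)
for u,v in((378,262),(303,273)):
    m=np.zeros((400,640),bool); m[v-15:v+15,u-18:u+18]=1; m&=(h[...,1]>140)&(P[...,2]>.03); Q=P[m]; print(Q.min(0),Q.max(0),np.median(Q,0),dock(Q[:,:2].mean(0)*1000))
p,d,c=warmer()
E
```

```text
[ 0.34237872 -0.15158173  0.05284448] [ 0.38333532 -0.11032467  0.06524468] [ 0.36389326 -0.13320927  0.05909178] [-304.41234595  -25.00580308]
[0.31282288 0.08036737 0.03114606] [0.37968485 0.13203329 0.06543518] [0.33858667 0.10258652 0.05775999] [-301.43391238  213.11834101]
rect [array([-115. ,   12.8]), array([279.5, 150.8]), np.float64(84.3)] tcp dock [-206.6  126.4] 0.0505 t 7.65
near x(y=0) -185.8 yaw -8.40 deg n6
far x(y=0) -42.4 yaw -5.75 deg n31
cup 171 [-76.5  78. ] 0.1431
cup 172 [-98.4 -46. ] 0.1431
```

{"api": "send_rows", "payload": {"offset": [[12, 0, 0], [21, -30, 0], [21, -70, 0], [21, -110, 0], [21, -150, 0]], "roll": [0, 0, 0, 0, 0]}}

```text
clock: 8.12
position: [0.4395, -0.1244, 0.0508]
ee_rot: [-0.056, 0.998, 0.0, 0.001]
ft_force: [1.8, 0.9, -0.7]
grip_width: 0.002
```

{"api": "send_rows", "payload": {"offset": [[0, -40, 0], [0, -70, 0], [0, -81, 0], [-3, -81, 0], [-6, -81, 0]], "roll": [0, 0, 0, 0, 0]}}

```text
clock: 8.53
position: [0.4541, -0.2033, 0.0503]
ee_rot: [-0.054, 0.999, -0.0, 0.0]
ft_force: [0.0, -0.3, -0.4]
grip_width: 0.002
```

{"api": "send_rows", "payload": {"offset": [[-1, 0, 0], [-2, 0, 0], [-3, 0, 0], [-4, 0, 0], [-5, 0, 0]], "roll": [0, 0, 0, 0, 0]}}

```text
clock: 8.95
position: [0.4591, -0.2017, 0.0503]
ee_rot: [-0.056, 0.998, 0.0, 0.0]
ft_force: [0.1, 0.1, -0.3]
grip_width: 0.001
```

{"api": "send_rows", "payload": {"offset": [[-0.6, 0, 0], [-1.2, 0, 0], [-1.8, 0, 0], [-2.4, 0, 0], [-3, 0, 0]], "roll": [0, 0, 0, 0, 0]}}

```text
clock: 9.37
position: [0.4619, -0.202, 0.0502]
ee_rot: [-0.055, 0.998, 0.0, -0.0]
ft_force: [-0.1, 0.5, 0.4]
grip_width: -0.0
```

{"api": "send_rows", "payload": {"offset": [[-0.6, 0, 0], [-1.2, 0, 0], [-1.8, 0, 0], [-2.4, 0, 0], [-3, 0, 0]], "roll": [0, 0, 0, 0, 0]}}

```text
clock: 9.78
position: [0.464, -0.2018, 0.05]
ee_rot: [-0.055, 0.998, 0.0, -0.001]
ft_force: [-6.2, -0.7, 1.9]
grip_width: 0.003
```

{"api": "send_rows", "payload": {"offset": [[-0.5, 0, 0], [-1, 0, 0], [-1.5, 0, 0], [-2, 0, 0], [-2.5, 0, 0]], "roll": [0, 0, 0, 0, 0]}}

```text
clock: 10.2
position: [0.4644, -0.2018, 0.0494]
ee_rot: [-0.054, 0.999, 0.001, -0.003]
ft_force: [-13.3, -0.4, 3.7]
grip_width: -0.0
```

{"api": "send_rows", "payload": {"offset": [[-0.4, 0, 0], [-0.8, 0, 0], [-1.2, 0, 0], [-1.6, 0, 0], [-2, 0, 0]], "roll": [0, 0, 0, 0, 0]}}

```text
clock: 10.62
position: [0.4653, -0.202, 0.0491]
ee_rot: [-0.054, 0.999, 0.001, -0.004]
ft_force: [-15.9, -2.3, 4.5]
grip_width: 0.002
```

{"api": "send_rows", "payload": {"offset": [[-0.8, -0.3, 0], [-1.6, -0.6, 0], [-2.4, -0.9, 0], [-3.2, -1.2, 0], [-4, -1.5, 0]], "roll": [0, 0, 0, 0, 0]}}

```text
clock: 11.03
position: [0.4692, -0.2035, 0.049]
ee_rot: [-0.054, 0.999, 0.0, -0.004]
ft_force: [-15.1, -3.0, 4.0]
grip_width: -0.003
```

{"api": "send_rows", "payload": {"offset": [[-1.4, -0.6, 0], [-2.8, -1.2, 0], [-4.2, -1.8, 0], [-5.6, -2.4, 0], [-7, -3, 0]], "roll": [0, 0, 0, 0, 0]}}

```text
clock: 11.45
position: [0.4767, -0.206, 0.049]
ee_rot: [-0.054, 0.999, 0.0, -0.004]
ft_force: [-14.1, -4.7, 1.5]
grip_width: 0.001
```

{"api": "send_rows", "payload": {"offset": [[-1.4, -0.6, 0], [-2.8, -1.2, 0], [-4.2, -1.8, 0], [-5.6, -2.4, 0], [-7, -3, 0]], "roll": [0, 0, 0, 0, 0]}}

```text
clock: 11.87
position: [0.4839, -0.2085, 0.049]
ee_rot: [-0.054, 0.999, -0.0, -0.004]
ft_force: [-14.3, -6.6, 1.3]
grip_width: 0.004
```

{"api": "send_rows", "payload": {"offset": [[-1.4, -0.6, 0], [-2.8, -1.2, 0], [-4.2, -1.8, 0], [-5.6, -2.4, 0], [-7, -3, 0]], "roll": [0, 0, 0, 0, 0]}}

```text
clock: 12.28
position: [0.4911, -0.211, 0.049]
ee_rot: [-0.054, 0.999, -0.0, -0.004]
ft_force: [-15.2, -6.3, 1.5]
grip_width: -0.001
```

{"api": "send_rows", "payload": {"offset": [[-1.4, -0.6, 0], [-2.8, -1.2, 0], [-4.2, -1.8, 0], [-5.6, -2.4, 0], [-7, -3, 0]], "roll": [0, 0, 0, 0, 0]}}

```text
clock: 12.7
position: [0.4985, -0.2134, 0.0491]
ee_rot: [-0.054, 0.999, -0.0, -0.003]
ft_force: [-13.8, -6.8, 1.3]
grip_width: -0.003
```

{"api": "send_rows", "payload": {"offset": [[5, 0, 0], [10, 0, 0], [15, 0, 0], [20, 0, 0], [22, 0, 0]], "roll": [0, 0, 0, 0, 0]}}

```text
clock: 13.12
position: [0.4803, -0.2134, 0.0504]
ee_rot: [-0.055, 0.998, 0.0, 0.0]
ft_force: [0.1, 1.2, -0.1]
grip_width: -0.001
```

```bash
python3 -c "
from h import *
warmer()"
```

```text
rect [array([-101.5,    8.5]), array([150.8, 279.7]), np.float64(3.7)] tcp dock [-196.  -117.8] 0.0504 t 13.1167
near x(y=0) -175.6 yaw 3.86 deg n31
far x(y=0) -27.6 yaw 3.50 deg n34
cup 169 [-75.8 -47.3] 0.1429
cup 170 [-73.9  78.2] 0.1432
```

{"api": "send_rows", "payload": {"offset": [[9, 0, 0], [12, 35, 0], [12, 75, 0], [12, 115, 0], [12, 155, 0]], "roll": [0, 0, 0, 0, 0]}}

```text
clock: 13.58
position: [0.4509, -0.0595, 0.0503]
ee_rot: [-0.055, 0.999, 0.0, 0.0]
ft_force: [1.5, 0.4, -1.2]
grip_width: 0.003
```

{"api": "send_rows", "payload": {"offset": [[0, 40, 0], [0, 70, 0], [0, 83, 0], [-2, 83, 0], [-5, 83, 0]], "roll": [0, 0, 0, 0, 0]}}

```text
clock: 14.0
position: [0.4475, 0.0227, 0.0504]
ee_rot: [-0.056, 0.998, 0.0, 0.0]
ft_force: [-1.0, -0.2, 0.4]
grip_width: 0.002
```

{"api": "send_rows", "payload": {"offset": [[-1, 0, 0], [-2, 0, 0], [-3, 0, 0], [-4, 0, 0], [-5, 0, 0]], "roll": [0, 0, 0, 0, 0]}}

```text
clock: 14.42
position: [0.4527, 0.0222, 0.0502]
ee_rot: [-0.055, 0.999, -0.0, -0.0]
ft_force: [0.1, 0.2, -0.3]
grip_width: 0.001
```

{"api": "send_rows", "payload": {"offset": [[-0.6, 0, 0], [-1.2, 0, 0], [-1.8, 0, 0], [-2.4, 0, 0], [-3, 0, 0]], "roll": [0, 0, 0, 0, 0]}}

```text
clock: 14.83
position: [0.4557, 0.0232, 0.0503]
ee_rot: [-0.055, 0.998, 0.0, 0.0]
ft_force: [-0.1, 0.2, 0.6]
grip_width: -0.001
```

{"api": "send_rows", "payload": {"offset": [[-0.6, 0, 0], [-1.2, 0, 0], [-1.8, 0, 0], [-2.4, 0, 0], [-3, 0, 0]], "roll": [0, 0, 0, 0, 0]}}

```text
clock: 15.25
position: [0.4569, 0.0233, 0.0497]
ee_rot: [-0.055, 0.998, 0.0, -0.002]
ft_force: [-7.7, -1.0, 3.4]
grip_width: 0.001
```

{"api": "send_rows", "payload": {"offset": [[-0.5, 0, 0], [-1, 0, 0], [-1.5, 0, 0], [-2, 0, 0], [-2.5, 0, 0]], "roll": [0, 0, 0, 0, 0]}}

```text
clock: 15.67
position: [0.4574, 0.0233, 0.0489]
ee_rot: [-0.055, 0.998, -0.0, -0.004]
ft_force: [-14.1, -1.9, 4.7]
grip_width: 0.006
```

{"api": "send_rows", "payload": {"offset": [[-0.4, 0, 0], [-0.8, 0, 0], [-1.2, 0, 0], [-1.6, 0, 0], [-2, 0, 0]], "roll": [0, 0, 0, 0, 0]}}

```text
clock: 16.08
position: [0.4587, 0.0238, 0.0487]
ee_rot: [-0.055, 0.998, 0.0, -0.005]
ft_force: [-16.8, 0.3, 4.7]
grip_width: -0.001
```

{"api": "send_rows", "payload": {"offset": [[-0.8, 0.3, 0], [-1.6, 0.6, 0], [-2.4, 0.9, 0], [-3.2, 1.2, 0], [-4, 1.5, 0]], "roll": [0, 0, 0, 0, 0]}}

```text
clock: 16.5
position: [0.4624, 0.026, 0.0486]
ee_rot: [-0.055, 0.998, 0.0, -0.005]
ft_force: [-14.8, 0.7, 3.6]
grip_width: 0.001
```

{"api": "send_rows", "payload": {"offset": [[-1.4, 0.6, 0], [-2.8, 1.2, 0], [-4.2, 1.8, 0], [-5.6, 2.4, 0], [-7, 3, 0]], "roll": [0, 0, 0, 0, 0]}}

```text
clock: 16.92
position: [0.469, 0.03, 0.0485]
ee_rot: [-0.055, 0.998, 0.0, -0.005]
ft_force: [-17.1, 2.4, 3.3]
grip_width: -0.003
```

{"api": "send_rows", "payload": {"offset": [[-1.4, 0.6, 0], [-2.8, 1.2, 0], [-4.2, 1.8, 0], [-5.6, 2.4, 0], [-7, 3, 0]], "roll": [0, 0, 0, 0, 0]}}

```text
clock: 17.33
position: [0.4754, 0.034, 0.0484]
ee_rot: [-0.055, 0.998, 0.001, -0.005]
ft_force: [-17.8, 3.3, 3.4]
grip_width: -0.0
```

{"api": "send_rows", "payload": {"offset": [[-1.4, 0.6, 0], [-2.8, 1.2, 0], [-4.2, 1.8, 0], [-5.6, 2.4, 0], [-7, 3, 0]], "roll": [0, 0, 0, 0, 0]}}

```text
clock: 17.75
position: [0.4821, 0.038, 0.0485]
ee_rot: [-0.055, 0.998, 0.001, -0.005]
ft_force: [-17.0, 3.2, 3.5]
grip_width: -0.001
```

{"api": "send_rows", "payload": {"offset": [[5, 0, 0], [10, 0, 0], [15, 0, 0], [20, 0, 0], [22, 0, 0]], "roll": [0, 0, 0, 0, 0]}}

```text
clock: 18.17
position: [0.4644, 0.0346, 0.0504]
ee_rot: [-0.055, 0.998, 0.0, 0.0]
ft_force: [0.7, 0.4, -0.2]
grip_width: -0.0
```

```bash
python3 -c "
from h import *
warmer()"
```

```text
rect [array([-90.4,  12.1]), array([280. , 150.9]), np.float64(85.9)] tcp dock [-184.6  130.4] 0.0504 t 18.1667
near x(y=0) -165.7 yaw -4.14 deg n23
far x(y=0) -17.8 yaw -4.11 deg n32
cup 170 [-54.3  78.1] 0.1428
cup 170 [-72.3 -46.3] 0.1428
```

{"api": "send_rows", "payload": {"offset": [[10, 0, 0], [13, -30, 0], [13, -70, 0], [13, -110, 0], [13, -150, 0]], "roll": [0, 0, 0, 0, 0]}}

```text
clock: 18.63
position: [0.4689, -0.1171, 0.0507]
ee_rot: [-0.056, 0.998, 0.0, 0.001]
ft_force: [0.7, 0.3, -0.3]
grip_width: -0.002
```

{"api": "send_rows", "payload": {"offset": [[0, -40, 0], [0, -70, 0], [0, -83, 0], [-3, -83, 0], [-6, -83, 0]], "roll": [0, 0, 0, 0, 0]}}

```text
clock: 19.05
position: [0.4837, -0.1982, 0.0503]
ee_rot: [-0.054, 0.999, -0.0, 0.0]
ft_force: [-0.3, 1.4, 0.3]
grip_width: 0.003
```

{"api": "send_rows", "payload": {"offset": [[-1, 0, 0], [-2, 0, 0], [-3, 0, 0], [-4, 0, 0], [-5, 0, 0]], "roll": [0, 0, 0, 0, 0]}}

```text
clock: 19.47
position: [0.4887, -0.1964, 0.0503]
ee_rot: [-0.056, 0.998, 0.0, 0.0]
ft_force: [0.0, 0.7, 1.0]
grip_width: -0.004
```

{"api": "send_rows", "payload": {"offset": [[-0.6, 0, 0], [-1.2, 0, 0], [-1.8, 0, 0], [-2.4, 0, 0], [-3, 0, 0]], "roll": [0, 0, 0, 0, 0]}}

```text
clock: 19.88
position: [0.4915, -0.1968, 0.0503]
ee_rot: [-0.055, 0.998, 0.0, -0.0]
ft_force: [-1.1, -0.1, 0.3]
grip_width: 0.0
```

{"api": "send_rows", "payload": {"offset": [[-0.5, 0, 0], [-1, 0, 0], [-1.5, 0, 0], [-2, 0, 0], [-2.5, 0, 0]], "roll": [0, 0, 0, 0, 0]}}

```text
clock: 20.3
position: [0.492, -0.1968, 0.0497]
ee_rot: [-0.055, 0.999, 0.0, -0.002]
ft_force: [-9.6, -1.0, 2.9]
grip_width: 0.002
```

Contact at 0.4915; push on to about 0.517.

{"api": "send_rows", "payload": {"offset": [[-0.5, 0, 0], [-1, 0, 0], [-1.5, 0, 0], [-2, 0, 0], [-2.5, 0, 0]], "roll": [0, 0, 0, 0, 0]}}

```text
clock: 20.72
position: [0.4926, -0.197, 0.0492]
ee_rot: [-0.054, 0.999, 0.001, -0.003]
ft_force: [-15.2, -2.7, 4.7]
grip_width: -0.003
```

{"api": "send_rows", "payload": {"offset": [[-0.8, -0.3, 0], [-1.6, -0.6, 0], [-2.4, -0.9, 0], [-3.2, -1.2, 0], [-4, -1.5, 0]], "roll": [0, 0, 0, 0, 0]}}

```text
clock: 21.13
position: [0.4964, -0.1986, 0.0491]
ee_rot: [-0.054, 0.999, 0.0, -0.004]
ft_force: [-17.5, -3.1, 5.2]
grip_width: -0.003
```

{"api": "send_rows", "payload": {"offset": [[-1.4, -0.6, 0], [-2.8, -1.2, 0], [-4.2, -1.8, 0], [-5.6, -2.4, 0], [-7, -3, 0]], "roll": [0, 0, 0, 0, 0]}}

```text
clock: 21.55
position: [0.5036, -0.2014, 0.0491]
ee_rot: [-0.053, 0.999, 0.0, -0.004]
ft_force: [-15.9, -5.5, 5.4]
grip_width: 0.0
```

{"api": "send_rows", "payload": {"offset": [[-1.4, -0.6, 0], [-2.8, -1.2, 0], [-4.2, -1.8, 0], [-5.6, -2.4, 0], [-7, -3, 0]], "roll": [0, 0, 0, 0, 0]}}

```text
clock: 21.97
position: [0.5108, -0.204, 0.0491]
ee_rot: [-0.053, 0.999, -0.0, -0.004]
ft_force: [-17.1, -5.6, 3.5]
grip_width: 0.003
```

{"api": "send_rows", "payload": {"offset": [[-1.2, -0.5, 0], [-2.4, -1, 0], [-3.6, -1.5, 0], [-4.8, -2, 0], [-6, -2.5, 0]], "roll": [0, 0, 0, 0, 0]}}

```text
clock: 22.38
position: [0.517, -0.2061, 0.0491]
ee_rot: [-0.053, 0.999, -0.0, -0.004]
ft_force: [-15.6, -7.4, 3.2]
grip_width: 0.002
```

{"api": "send_rows", "payload": {"offset": [[5, 0, 0], [10, 0, 0], [15, 0, 0], [20, 0, 0], [22, 0, 0]], "roll": [0, 0, 0, 0, 0]}}

```text
clock: 22.8
position: [0.4991, -0.2059, 0.0504]
ee_rot: [-0.055, 0.998, 0.0, 0.0]
ft_force: [-0.0, 0.5, -0.4]
grip_width: -0.006
```

```bash
python3 -c "
from h import *
p,d,c=warmer(); P=pts(d,c)
cv2.imwrite('pics/t2.png',cv2.resize(p[135:255,275:435],None,fx=5,fy=5,interpolation=cv2.INTER_CUBIC))"
```

```text
rect [array([-80.4,   8.4]), array([150.9, 280.5]), np.float64(3.0)] tcp dock [-176.5 -112.4] 0.0504 t 22.8
near x(y=0) -150.6 yaw 7.03 deg n9
far x(y=0) -6.4 yaw 2.92 deg n34
cup 162 [-55.  -47.2] 0.1427
cup 172 [-52.1  78.1] 0.1428
```

View pics/t2.png

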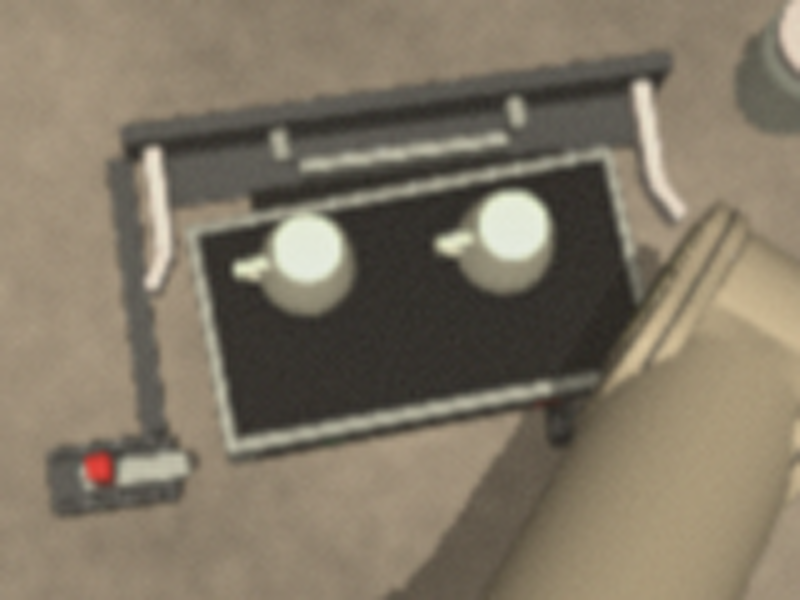

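{"api": "send_rows", "payload": {"offset": [[7, 0, 0], [8, 35, 0], [8, 75, 0], [8, 115, 0], [8, 155, 0]], "roll": [0, 0, 0, 0, 0]}}

```text
clock: 23.27
position: [0.4739, -0.0513, 0.0503]
ee_rot: [-0.055, 0.999, 0.0, 0.0]
ft_force: [0.8, 0.3, -0.2]
grip_width: 0.001
```

{"api": "send_rows", "payload": {"offset": [[0, 40, 0], [0, 70, 0], [0, 77, 0], [-2, 77, 0], [-4, 77, 0]], "roll": [0, 0, 0, 0, 0]}}

```text
clock: 23.68
position: [0.4703, 0.0238, 0.0504]
ee_rot: [-0.055, 0.998, 0.0, 0.0]
ft_force: [0.5, -1.1, -0.1]
grip_width: -0.002
```

{"api": "send_rows", "payload": {"offset": [[-1, 0, 0], [-2, 0, 0], [-3, 0, 0], [-4, 0, 0], [-5, 0, 0]], "roll": [0, 0, 0, 0, 0]}}

```text
clock: 24.1
position: [0.4752, 0.0241, 0.0502]
ee_rot: [-0.055, 0.999, -0.0, -0.0]
ft_force: [-0.5, 0.0, -0.3]
grip_width: 0.003
```

{"api": "send_rows", "payload": {"offset": [[-0.6, 0, 0], [-1.2, 0, 0], [-1.8, 0, 0], [-2.4, 0, 0], [-3, 0, 0]], "roll": [0, 0, 0, 0, 0]}}

```text
clock: 24.52
position: [0.4781, 0.0251, 0.0503]
ee_rot: [-0.055, 0.998, 0.0, 0.0]
ft_force: [-0.6, 0.0, 0.3]
grip_width: -0.003
```

{"api": "send_rows", "payload": {"offset": [[-0.5, 0, 0], [-1, 0, 0], [-1.5, 0, 0], [-2, 0, 0], [-2.5, 0, 0]], "roll": [0, 0, 0, 0, 0]}}

```text
clock: 24.93
position: [0.4797, 0.0253, 0.05]
ee_rot: [-0.055, 0.998, 0.0, -0.001]
ft_force: [-4.8, -0.3, 1.5]
grip_width: 0.001
```

{"api": "send_rows", "payload": {"offset": [[-0.4, 0, 0], [-0.8, 0, 0], [-1.2, 0, 0], [-1.6, 0, 0], [-2, 0, 0]], "roll": [0, 0, 0, 0, 0]}}

```text
clock: 25.35
position: [0.48, 0.0253, 0.0494]
ee_rot: [-0.055, 0.998, 0.0, -0.003]
ft_force: [-11.5, -0.5, 2.6]
grip_width: 0.002
```

{"api": "send_rows", "payload": {"offset": [[-0.4, 0, 0], [-0.8, 0, 0], [-1.2, 0, 0], [-1.6, 0, 0], [-2, 0, 0]], "roll": [0, 0, 0, 0, 0]}}

```text
clock: 25.77
position: [0.4806, 0.0255, 0.0489]
ee_rot: [-0.055, 0.998, 0.0, -0.004]
ft_force: [-15.3, -0.9, 3.6]
grip_width: -0.001
```

{"api": "send_rows", "payload": {"offset": [[-0.8, 0.3, 0], [-1.6, 0.6, 0], [-2.4, 0.9, 0], [-3.2, 1.2, 0], [-4, 1.5, 0]], "roll": [0, 0, 0, 0, 0]}}

```text
clock: 26.18
position: [0.4839, 0.0276, 0.0487]
ee_rot: [-0.055, 0.998, 0.0, -0.005]
ft_force: [-16.2, 1.3, 4.2]
grip_width: 0.002
```

{"api": "send_rows", "payload": {"offset": [[-1.2, 0.5, 0], [-2.4, 1, 0], [-3.6, 1.5, 0], [-4.8, 2, 0], [-6, 2.5, 0]], "roll": [0, 0, 0, 0, 0]}}

```text
clock: 26.6
position: [0.4895, 0.0312, 0.0486]
ee_rot: [-0.055, 0.998, 0.0, -0.005]
ft_force: [-16.6, 1.4, 4.1]
grip_width: 0.004
```

{"api": "send_rows", "payload": {"offset": [[-0.8, 0.3, 0], [-1.6, 0.6, 0], [-2.4, 0.9, 0], [-3.2, 1.2, 0], [-4, 1.5, 0]], "roll": [0, 0, 0, 0, 0]}}

```text
clock: 27.02
position: [0.493, 0.0333, 0.0485]
ee_rot: [-0.055, 0.998, 0.001, -0.005]
ft_force: [-17.9, 2.5, 5.0]
grip_width: -0.0
```

{"api": "send_rows", "payload": {"offset": [[-0.8, 0.3, 0], [-1.6, 0.6, 0], [-2.4, 0.9, 0], [-3.2, 1.2, 0], [-4, 1.5, 0]], "roll": [0, 0, 0, 0, 0]}}

```text
clock: 27.43
position: [0.4964, 0.0352, 0.0483]
ee_rot: [-0.055, 0.998, 0.001, -0.006]
ft_force: [-19.9, 2.1, 5.6]
grip_width: 0.002
```

{"api": "send_rows", "payload": {"offset": [[5, 0, 0], [10, 0, 0], [15, 0, 0], [18, 0, 0], [20, 0, 0]], "roll": [0, 0, 0, 0, 0]}}

```text
clock: 27.85
position: [0.4817, 0.0325, 0.0505]
ee_rot: [-0.055, 0.998, 0.0, 0.0]
ft_force: [0.4, -0.5, 0.8]
grip_width: 0.0
```

```bash
python3 -c "
from h import *
p,d,c=warmer(); cv2.imwrite('pics/t3raw.png',p)"
```

```text
rect [array([-73. ,  11.3]), array([279.8, 150.8]), np.float64(87.7)] tcp dock [-167.7  126.5] 0.0505 t 27.85
near x(y=0) -147.9 yaw -2.22 deg n18
far x(y=0) -0.1 yaw -2.15 deg n30
cup 172 [-53.  -46.2] 0.1429
cup 166 [-38.9  78.2] 0.1431
```

{"api": "send_rows", "payload": {"offset": [[8, 0, 0], [9, -30, 0], [9, -70, 0], [9, -110, 0], [9, -150, 0]], "roll": [0, 0, 0, 0, 0]}}

```text
clock: 28.32
position: [0.4891, -0.1188, 0.0505]
ee_rot: [-0.056, 0.998, 0.0, 0.0]
ft_force: [0.9, -0.1, 0.0]
grip_width: -0.001
```

{"api": "send_rows", "payload": {"offset": [[0, -40, 0], [0, -70, 0], [0, -83, 0], [-3, -83, 0], [-6, -83, 0]], "roll": [0, 0, 0, 0, 0]}}

```text
clock: 28.73
position: [0.504, -0.1998, 0.0502]
ee_rot: [-0.054, 0.999, 0.0, -0.0]
ft_force: [0.2, 0.6, 0.2]
grip_width: -0.0
```

{"api": "send_rows", "payload": {"offset": [[-1, 0, 0], [-2, 0, 0], [-3, 0, 0], [-4, 0, 0], [-5, 0, 0]], "roll": [0, 0, 0, 0, 0]}}

```text
clock: 29.15
position: [0.5095, -0.1981, 0.0503]
ee_rot: [-0.056, 0.998, 0.0, 0.0]
ft_force: [0.2, -0.8, -0.2]
grip_width: -0.001
```

{"api": "send_rows", "payload": {"offset": [[-0.5, 0, 0], [-1, 0, 0], [-1.5, 0, 0], [-2, 0, 0], [-2.5, 0, 0]], "roll": [0, 0, 0, 0, 0]}}

```text
clock: 29.57
position: [0.5118, -0.1986, 0.0503]
ee_rot: [-0.055, 0.998, 0.0, 0.0]
ft_force: [-0.5, -0.6, 0.5]
grip_width: 0.0
```

{"api": "send_rows", "payload": {"offset": [[-0.5, 0, 0], [-1, 0, 0], [-1.5, 0, 0], [-2, 0, 0], [-2.5, 0, 0]], "roll": [0, 0, 0, 0, 0]}}

```text
clock: 29.98
position: [0.5133, -0.1985, 0.05]
ee_rot: [-0.055, 0.998, 0.0, -0.001]
ft_force: [-7.1, -0.7, 1.8]
grip_width: 0.003
```

{"api": "send_rows", "payload": {"offset": [[-0.5, 0, 0], [-1, 0, 0], [-1.5, 0, 0], [-2, 0, 0], [-2.5, 0, 0]], "roll": [0, 0, 0, 0, 0]}}

```text
clock: 30.4
position: [0.5137, -0.1987, 0.0494]
ee_rot: [-0.054, 0.999, 0.0, -0.003]
ft_force: [-13.2, -2.0, 3.1]
grip_width: 0.001
```

{"api": "send_rows", "payload": {"offset": [[-0.6, -0.2, 0], [-1.2, -0.4, 0], [-1.8, -0.6, 0], [-2.4, -0.8, 0], [-3, -1, 0]], "roll": [0, 0, 0, 0, 0]}}

```text
clock: 30.82
position: [0.5159, -0.1996, 0.0491]
ee_rot: [-0.054, 0.999, 0.001, -0.004]
ft_force: [-16.1, -2.2, 4.8]
grip_width: -0.0
```

{"api": "send_rows", "payload": {"offset": [[-0.6, -0.2, 0], [-1.2, -0.4, 0], [-1.8, -0.6, 0], [-2.4, -0.8, 0], [-3, -1, 0]], "roll": [0, 0, 0, 0, 0]}}

```text
clock: 31.23
position: [0.5188, -0.2008, 0.0491]
ee_rot: [-0.054, 0.999, 0.0, -0.004]
ft_force: [-16.6, -2.7, 5.4]
grip_width: 0.003
```

{"api": "send_rows", "payload": {"offset": [[-0.6, -0.2, 0], [-1.2, -0.4, 0], [-1.8, -0.6, 0], [-2.4, -0.8, 0], [-3, -1, 0]], "roll": [0, 0, 0, 0, 0]}}

```text
clock: 31.65
position: [0.5218, -0.2019, 0.0492]
ee_rot: [-0.054, 0.999, 0.0, -0.004]
ft_force: [-16.3, -4.7, 5.3]
grip_width: 0.003
```

{"api": "send_rows", "payload": {"offset": [[5, 0, 0], [10, 0, 0], [15, 0, 0], [20, 0, 0], [24, 0, 0]], "roll": [0, 0, 0, 0, 0]}}

```text
clock: 32.07
position: [0.5019, -0.2025, 0.0504]
ee_rot: [-0.055, 0.998, 0.0, 0.0]
ft_force: [-0.5, -0.1, -0.1]
grip_width: 0.0
```

```bash
python3 -c "
from h import *
p,d,c=warmer(); cv2.imwrite('pics/t4raw.png',p)
a,_,_=load('top0')
im=np.vstack([cv2.resize(q[145:185,310:410],None,fx=7,fy=7,interpolation=cv2.INTER_CUBIC) for q in(a,p)]); cv2.imwrite('pics/cmp.png',im)"
```

```text
rect [array([-69.9,   9.8]), array([150.7, 280.5]), np.float64(0.0)] tcp dock [-173.3 -109.3] 0.0504 t 32.0667
near x(y=0) -144.3 yaw 0.03 deg n29
far x(y=0) 3.2 yaw -0.00 deg n34
cup 170 [-48.  -46.9] 0.1432
cup 167 [-38.1  78.2] 0.143
```

View pics/cmp.png

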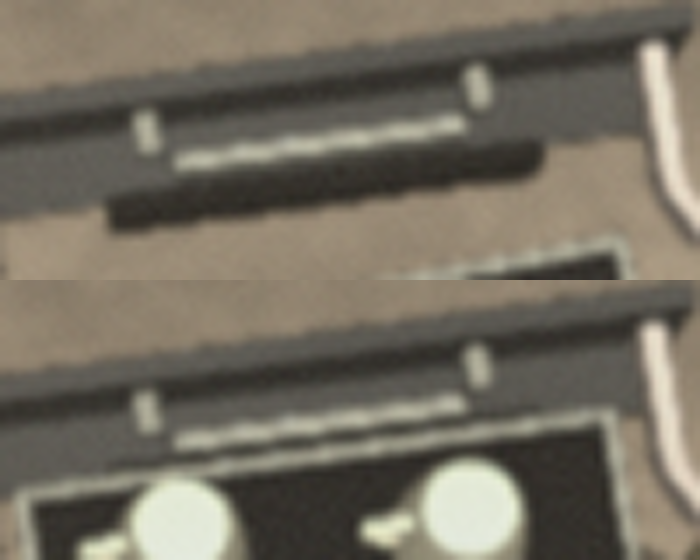

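```bash
cat >> h.py <<'E'
def profile(p,c,z,xs,ys):
    f=200/np.tan(np.radians(c["fovy"])/2); cs,s=np.cos(TH),np.sin(TH)
    X,Y=np.meshgrid(xs,ys,indexing="ij"); a,b=X+O[0],Y+O[1]
    w=np.stack([cs*a-s*b,s*a+cs*b,0*a+z*1000],-1)/1000; q=w@c["R"].T+c["t"]
    u=(f*q[...,0]/q[...,2]+c["cx"]).astype(np.float32); v=(f*q[...,1]/q[...,2]+c["cy"]).astype(np.float32)
    return cv2.remap(cv2.cvtColor(p,cv2.COLOR_BGR2GRAY),u,v,cv2.INTER_LINEAR).mean(1)
E
python3 -c "
from h import *
a,d,c=load('top0'); xs=np.arange(-10,40,1.); ys=np.arange(-80,81,1.)
L=[profile(q,c,.047,xs,ys) for q in(a,cv2.imread('pics/t3raw.png'),cv2.imread('pics/t4raw.png'))]
for x,*r in zip(xs,*L): print(int(x),np.round(r).astype(int))
"
```

```text
-10 [137 107 124]
-9 [134 103 122]
-8 [128  98 120]
-7 [119  94 117]
-6 [109  90 113]
-5 [ 97  86 108]
-4 [ 85  84 104]
-3 [74 82 99]
-2 [63 83 93]
-1 [55 86 88]
0 [50 91 84]
1 [47 98 80]
2 [ 46 107  78]
3 [ 47 117  79]
4 [ 48 128  84]
5 [ 48 136  91]
6 [ 49 141 101]
7 [ 49 142 112]
8 [ 50 140 125]
9 [ 51 134 136]
10 [ 52 125 143]
11 [ 53 113 145]
12 [ 55 101 141]
13 [ 58  88 133]
14 [ 62  77 122]
15 [ 66  68 109]
16 [70 63 96]
17 [76 62 87]
18 [83 67 83]
19 [92 76 85]
20 [102  88  93]
21 [113 103 105]
22 [126 118 120]
23 [139 133 134]
24 [149 144 145]
25 [155 151 152]
26 [158 153 155]
27 [156 152 153]
28 [151 147 148]
29 [142 138 140]
30 [132 129 130]
31 [124 121 121]
32 [115 112 113]
33 [108 105 106]
34 [103 100 101]
35 [100  97  98]
36 [99 96 97]
37 [98 95 96]
38 [97 94 95]
39 [97 94 95]
```

{"api": "send_rows", "payload": {"offset": [[2, 30, 0], [2, 70, 0], [2, 110, 0], [2, 150, 0], [2, 190, 0]], "roll": [0, 0, 0, 0, 0]}}

```text
clock: 32.53
position: [0.479, -0.0121, 0.0505]
ee_rot: [-0.055, 0.998, 0.0, 0.0]
ft_force: [1.2, 0.3, -0.7]
grip_width: 0.006
```

{"api": "send_rows", "payload": {"offset": [[0, 35, 0], [0, 52, 0], [-5, 52, 0], [-9, 52, 0], [-12, 52, 0]], "roll": [0, 0, 0, 0, 0]}}

```text
clock: 32.95
position: [0.4863, 0.0383, 0.0505]
ee_rot: [-0.055, 0.998, -0.0, 0.0]
ft_force: [0.6, -0.2, 0.8]
grip_width: 0.002
```

{"api": "send_rows", "payload": {"offset": [[-1, 0, 0], [-2, 0, 0], [-3, 0, 0], [-4, 0, 0], [-5, 0, 0]], "roll": [0, 0, 0, 0, 0]}}

```text
clock: 33.37
position: [0.4906, 0.0392, 0.0503]
ee_rot: [-0.055, 0.999, 0.0, -0.0]
ft_force: [0.2, 1.0, 0.5]
grip_width: 0.002
```

{"api": "send_rows", "payload": {"offset": [[-0.5, 0, 0], [-1, 0, -0.2], [-1.5, 0, -0.4], [-2, 0, -0.6], [-2.5, 0, -0.8]], "roll": [0, 0, 0, 0, 0]}}

```text
clock: 33.78
position: [0.493, 0.0399, 0.0511]
ee_rot: [-0.055, 0.998, 0.0, 0.0]
ft_force: [-0.3, 0.1, -0.0]
grip_width: 0.001
```

{"api": "send_rows", "payload": {"offset": [[-0.5, 0, -0.2], [-1, 0, -0.4], [-1.5, 0, -0.6], [-2, 0, -0.7], [-2.5, 0, -0.8]], "roll": [0, 0, 0, 0, 0]}}

```text
clock: 34.2
position: [0.4947, 0.04, 0.0516]
ee_rot: [-0.055, 0.998, 0.0, -0.001]
ft_force: [-4.8, -0.1, 0.6]
grip_width: -0.0
```

{"api": "send_rows", "payload": {"offset": [[-0.6, 0, -0.1], [-1.2, 0, -0.2], [-1.8, 0, -0.3], [-2.4, 0, -0.4], [-3, 0, -0.5]], "roll": [0, 0, 0, 0, 0]}}

```text
clock: 34.62
position: [0.4951, 0.04, 0.0512]
ee_rot: [-0.055, 0.998, 0.0, -0.004]
ft_force: [-14.9, -1.2, 4.1]
grip_width: -0.0
```

{"api": "send_rows", "payload": {"offset": [[-0.4, 0, -0.1], [-0.8, 0, -0.2], [-1.2, 0, -0.3], [-1.6, 0, -0.4], [-2, 0, -0.4]], "roll": [0, 0, 0, 0, 0]}}

```text
clock: 35.03
position: [0.4957, 0.0403, 0.0511]
ee_rot: [-0.055, 0.998, 0.0, -0.005]
ft_force: [-18.2, -1.3, 6.0]
grip_width: -0.003
```

{"api": "send_rows", "payload": {"offset": [[-0.4, 0.1, 0], [-0.8, 0.2, 0], [-1.2, 0.3, 0], [-1.6, 0.4, 0], [-2, 0.5, 0]], "roll": [0, 0, 0, 0, 0]}}

```text
clock: 35.45
position: [0.4973, 0.0411, 0.0509]
ee_rot: [-0.055, 0.998, 0.0, -0.005]
ft_force: [-20.1, -0.8, 6.7]
grip_width: -0.002
```

{"api": "send_rows", "payload": {"offset": [[0, 0, -0.6], [0, 0, -1.2], [0, 0, -1.8], [0, 0, -2.4], [0, 0, -3]], "roll": [0, 0, 0, 0, 0]}}

```text
clock: 35.87
position: [0.4981, 0.041, 0.0538]
ee_rot: [-0.055, 0.998, -0.0, -0.004]
ft_force: [-12.4, 0.3, -3.0]
grip_width: 0.0
```

{"api": "send_rows", "payload": {"offset": [[-0.4, 0.1, -0.2], [-0.8, 0.2, -0.4], [-1.2, 0.3, -0.6], [-1.6, 0.4, -0.8], [-2, 0.5, -1]], "roll": [0, 0, 0, 0, 0]}}

```text
clock: 36.28
position: [0.499, 0.0415, 0.0543]
ee_rot: [-0.055, 0.998, -0.0, -0.006]
ft_force: [-16.3, -2.0, -4.6]
grip_width: 0.006
```

{"api": "send_rows", "payload": {"offset": [[-0.2, 0, -0.2], [-0.4, 0, -0.4], [-0.6, 0, -0.6], [-0.8, 0, -0.8], [-1, 0, -1]], "roll": [0, 0, 0, 0, 0]}}

```text
clock: 36.7
position: [0.4991, 0.0416, 0.0548]
ee_rot: [-0.055, 0.998, -0.0, -0.007]
ft_force: [-18.8, -0.4, -6.2]
grip_width: -0.0
```

{"api": "send_rows", "payload": {"offset": [[5, 0, 0], [10, 0, 2], [15, 0, 4], [18, 0, 5], [20, 0, 6]], "roll": [0, 0, 0, 0, 0]}}

```text
clock: 37.12
position: [0.4854, 0.0401, 0.0519]
ee_rot: [-0.055, 0.998, 0.0, 0.0]
ft_force: [-0.2, 0.1, 0.2]
grip_width: 0.002
```

```bash
python3 -c "
from h import *
p,d,c=warmer(); cv2.imwrite('pics/t5raw.png',p)
xs=np.arange(14,26,1.); ys=np.arange(-80,81,1.)
a,_,_=load('top0')
for q in (a,p): print(profile(q,c,.047,xs,ys).round())"
```

```text
rect [array([-68.2,  10.6]), array([279.8, 151. ]), np.float64(89.0)] tcp dock [-163.1  133.6] 0.0519 t 37.1167
near x(y=0) -143.5 yaw -0.58 deg n13
far x(y=0) 4.9 yaw -1.24 deg n30
cup 164 [-47.4 -47.1] 0.1427
cup 163 [-35.4  78.5] 0.1431
[ 62.  66.  70.  76.  83.  92. 102. 113. 126. 139. 149. 155.]
[136. 125. 113. 102.  92.  88.  90.  98. 110. 125. 137. 146.]
```

{"api": "send_rows", "payload": {"offset": [[8, 0, 0], [9, -35, 0], [9, -75, 0], [9, -115, 0], [9, -155, 0]], "roll": [0, 0, 0, 0, 0]}}

```text
clock: 37.58
position: [0.4934, -0.1163, 0.0521]
ee_rot: [-0.056, 0.998, 0.0, 0.0]
ft_force: [0.9, 0.3, 0.4]
grip_width: -0.003
```

{"api": "send_rows", "payload": {"offset": [[0, -40, 0], [0, -75, 0], [0, -93, 0], [-3, -93, 0], [-7, -93, 0]], "roll": [0, 0, 0, 0, 0]}}

```text
clock: 38.0
position: [0.5102, -0.2077, 0.0518]
ee_rot: [-0.054, 0.999, -0.0, -0.0]
ft_force: [0.2, 1.7, -0.6]
grip_width: 0.003
```

{"api": "send_rows", "payload": {"offset": [[-1, 0, 0], [-2, 0, 0], [-3, 0, 0], [-4, 0, 0], [-5, 0, 0]], "roll": [0, 0, 0, 0, 0]}}

```text
clock: 38.42
position: [0.5159, -0.2054, 0.0518]
ee_rot: [-0.056, 0.998, 0.0, 0.0]
ft_force: [-0.3, 0.1, 0.5]
grip_width: 0.001
```

{"api": "send_rows", "payload": {"offset": [[-0.5, 0, 0], [-1, 0, -0.3], [-1.5, 0, -0.6], [-2, 0, -0.9], [-2.5, 0, -1.2]], "roll": [0, 0, 0, 0, 0]}}

```text
clock: 38.83
position: [0.5182, -0.206, 0.053]
ee_rot: [-0.055, 0.998, 0.0, -0.0]
ft_force: [-0.6, -0.1, -0.6]
grip_width: -0.004
```

{"api": "send_rows", "payload": {"offset": [[-0.5, 0, -0.4], [-1, 0, -0.8], [-1.5, 0, -1.2], [-2, 0, -1.6], [-2.5, 0, -2]], "roll": [0, 0, 0, 0, 0]}}

```text
clock: 39.25
position: [0.5207, -0.2056, 0.055]
ee_rot: [-0.055, 0.998, 0.0, 0.0]
ft_force: [-0.2, 0.1, -0.4]
grip_width: -0.0
```

{"api": "send_rows", "payload": {"offset": [[-0.5, 0, 0], [-1, 0, 0], [-1.5, 0, 0], [-2, 0, 0], [-2.5, 0, 0]], "roll": [0, 0, 0, 0, 0]}}

```text
clock: 39.67
position: [0.5214, -0.2057, 0.0545]
ee_rot: [-0.055, 0.999, 0.0, -0.002]
ft_force: [-9.4, -1.5, 3.1]
grip_width: 0.002
```

{"api": "send_rows", "payload": {"offset": [[-0.5, 0, -0.3], [-1, 0, -0.6], [-1.5, 0, -0.9], [-2, 0, -1.2], [-2.5, 0, -1.5]], "roll": [0, 0, 0, 0, 0]}}

```text
clock: 40.08
position: [0.5222, -0.2058, 0.0551]
ee_rot: [-0.054, 0.999, 0.0, -0.003]
ft_force: [-10.2, -2.2, -3.5]
grip_width: 0.001
```

{"api": "send_rows", "payload": {"offset": [[-0.4, 0, -0.3], [-0.8, 0, -0.6], [-1.2, 0, -0.9], [-1.6, 0, -1.2], [-2, 0, -1.5]], "roll": [0, 0, 0, 0, 0]}}

```text
clock: 40.5
position: [0.5242, -0.2055, 0.0565]
ee_rot: [-0.054, 0.999, 0.0, -0.003]
ft_force: [-10.2, -2.1, -2.0]
grip_width: 0.0
```

{"api": "send_rows", "payload": {"offset": [[-0.3, -0.1, -0.3], [-0.6, -0.2, -0.6], [-0.9, -0.3, -0.9], [-1.2, -0.4, -1], [-1.5, -0.5, -1.2]], "roll": [0, 0, 0, 0, 0]}}

```text
clock: 40.92
position: [0.5254, -0.2056, 0.0574]
ee_rot: [-0.054, 0.999, 0.001, -0.004]
ft_force: [-11.7, -1.4, -3.8]
grip_width: 0.002
```

{"api": "send_rows", "payload": {"offset": [[5, 0, 0], [10, 0, 2], [15, 0, 4], [20, 0, 6], [24, 0, 8]], "roll": [0, 0, 0, 0, 0]}}

```text
clock: 41.33
position: [0.505, -0.2078, 0.0511]
ee_rot: [-0.055, 0.998, 0.0, 0.0]
ft_force: [0.9, -0.1, -0.1]
grip_width: 0.001
```

```bash
python3 -c "
from h import *
p,d,c=warmer(); p,d,c=warmer(); cv2.imwrite('pics/t6raw.png',p)"
```

```text
rect [array([-67.2,  10.1]), array([280. , 150.8]), np.float64(89.9)] tcp dock [-170.9 -115. ] 0.0511 t 41.3333
near x(y=0) -138.2 yaw 3.34 deg n11
far x(y=0) 6.3 yaw -0.09 deg n34
cup 167 [-44.9 -47. ] 0.1428
cup 167 [-35.4  78.5] 0.1429
rect [array([-67.5,  10. ]), array([280.1, 150.3]), np.float64(89.9)] tcp dock [-171.8 -115. ] 0.0507 t 41.3833
near x(y=0) -138.1 yaw 3.46 deg n11
far x(y=0) 6.2 yaw -0.08 deg n34
cup 171 [-45.3 -46.6] 0.1427
cup 166 [-35.6  78.6] 0.1426
```

```bash
python3 -c "
from h import *
from workcell import eyes
p,_=eyes.camera('side'); a,_,_=load('side0'); cv2.imwrite('pics/side6.png',p)
im=np.hstack([cv2.resize(q[185:255,375:445],None,fx=5.6,fy=5.6,interpolation=cv2.INTER_CUBIC) for q in(a,p)]); cv2.imwrite('pics/cmp2.png',im)"
```

```text
(no output)
```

View pics/cmp2.png

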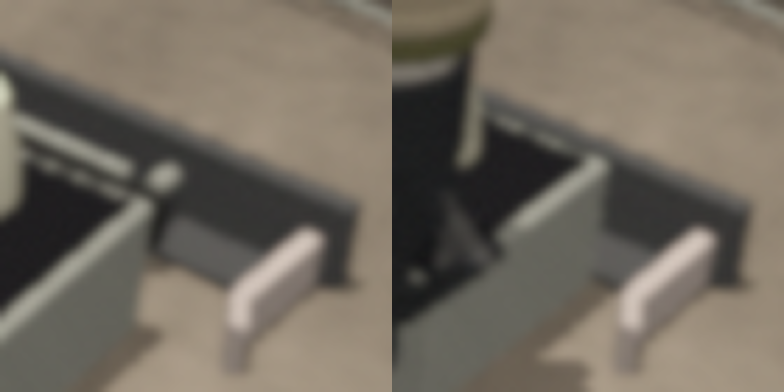

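{"api": "send_rows", "payload": {"offset": [[0, 0, -38], [0, 0, -76], [0, 0, -114], [0, 0, -152], [0, 0, -190]], "roll": [0, 0, 0, 0, 0]}}

```text
clock: 41.9
position: [0.5052, -0.2079, 0.2433]
ee_rot: [-0.055, 0.998, -0.0, 0.0]
ft_force: [0.9, 0.3, -0.5]
grip_width: -0.002
```

{"api": "send_rows", "payload": {"offset": [[-28, 28, 0], [-56, 56, 0], [-84, 84, 0], [-112, 112, 0], [-140, 140, 0]], "roll": [0, 0, 0, 0, 0]}}

```text
clock: 42.32
position: [0.6303, -0.0511, 0.2414]
ee_rot: [-0.055, 0.998, 0.0, 0.0]
ft_force: [0.6, -0.4, 0.5]
grip_width: -0.002
```

{"api": "send_rows", "payload": {"offset": [[-10, 0, 0], [-10, 0, 0], [-10, 0, 0], [-10, 0, 0], [-10, 0, 0]], "roll": [0, 0, 0, 0, 0]}}

```text
clock: 42.73
position: [0.6385, -0.0533, 0.2416]
ee_rot: [-0.054, 0.999, 0.0, 0.0]
ft_force: [0.9, 0.1, -0.7]
grip_width: 0.001
```

```bash
python3 -c "
from h import *
from workcell import eyes,monitor
c=eyes.camera_params('wrist'); p,d=eyes.camera('wrist'); np.savez('w0.npz',p=p,d=d,**c); cv2.imwrite('pics/w0.png',p)
print(monitor.get_obs()['position'], -c['t']@c['R'], c['R'].round(2),c['fovy'])
P=pts(d,c)
m=(P[...,2]>.04)&(P[...,2]<.05)&(d>0); print(m.sum())
D=dock(P[...,:2]*1000)
f=200/np.tan(np.radians(c['fovy'])/2)
"
```

```text
[ 0.63851817 -0.05316923  0.2416144 ] [ 0.56436951 -0.06199103  0.38478751] [[-0.11  0.99 -0.  ]
 [ 0.95  0.1   0.29]
 [ 0.29  0.03 -0.96]] 65.93084925938922
4355
```

View pics/w0.png

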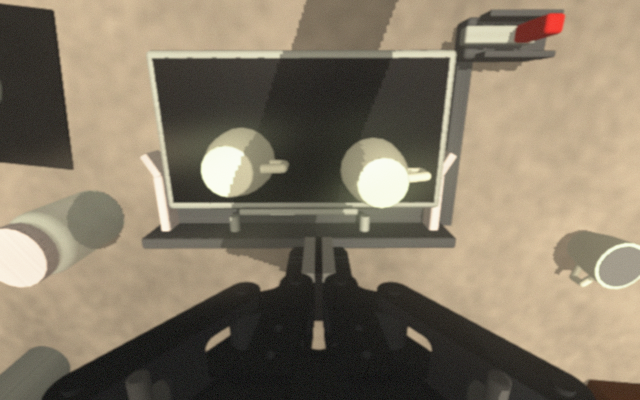

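{"api": "send_rows", "payload": {"offset": [[-33, 0, 0], [-66, 0, 0], [-100, 0, 0], [-132, 0, 0], [-140, 0, 0]], "roll": [0, 0, 0, 0, 0]}}

```text
clock: 43.2
position: [0.7804, -0.0359, 0.2389]
ee_rot: [-0.056, 0.998, 0.0, -0.001]
ft_force: [-0.6, 1.5, -0.8]
grip_width: -0.003
```

{"api": "send_rows", "payload": {"offset": [[0, 0, 0], [0, 0, 0], [0, 0, 0], [0, 0, 0], [0, 0, 0]], "roll": [0, 0, 0, 0, 0]}}

```text
clock: 43.62
position: [0.7776, -0.0368, 0.2423]
ee_rot: [-0.055, 0.998, 0.0, 0.001]
ft_force: [-0.2, -0.4, 0.8]
grip_width: 0.002
```

```bash
python3 -c "
from h import *
from workcell import eyes,monitor
c=eyes.camera_params('wrist'); p,d=eyes.camera('wrist'); np.savez('w1.npz',p=p,d=d,**c)
print(monitor.get_obs()['position'], -c['t']@c['R'])
P=pts(d,c);D=dock(P[...,:2]*1000)
for u in (250,300,350):
  for v in range(60,220,3): 
    if d[v,u]>0 and -15<D[v,u,0]<60 and P[v,u,2]>.01: print(u,v,D[v,u].round(1),(P[v,u,2]*1000).round(1),p[v,u])
cv2.imwrite('pics/w1.png',cv2.resize(p[40:240,130:470],None,fx=2.3,fy=2.3))
"
```

```text
[ 0.77772676 -0.03668693  0.24216188] [ 0.70341344 -0.04561314  0.38544531]
250 60 [  9. -37.] 83.9 [106 123 124]
250 63 [  9.9 -40.1] 69.4 [55 64 66]
250 66 [ 10.4 -44.6] 48.4 [28 33 32]
250 69 [ 13.3 -44.6] 48.8 [27 34 33]
250 72 [ 16.  -45.2] 47.1 [38 42 43]
250 75 [ 18.8 -45.4] 47.0 [34 39 38]
250 78 [ 21.7 -45.6] 46.9 [36 39 38]
250 81 [ 24. -48.] 36.2 [79 92 95]
250 84 [ 27.3 -46.7] 43.3 [156 180 186]
250 87 [ 30.3 -47.1] 42.5 [149 171 177]
250 90 [ 32.6 -51.5] 22.3 [73 79 82]
250 114 [ 57.2 -46.2] 54.9 [58 65 67]
300 60 [9.  8.1] 84.2 [74 88 88]
300 63 [9.9 7.3] 69.4 [60 68 68]
300 66 [10.4  6.1] 48.5 [27 31 29]
300 69 [13.1  6. ] 47.0 [23 31 31]
300 72 [16.1  6. ] 48.5 [16 21 29]
300 75 [18.8  5.9] 47.0 [25 26 30]
300 78 [21.7  5.8] 47.4 [19 23 26]
300 81 [24.   5.2] 36.7 [48 58 57]
300 84 [27.3  5.5] 43.7 [101 113 116]
300 87 [30.3  5.5] 44.3 [ 94 107 112]
300 90 [32.6  4.2] 21.2 [59 66 67]
300 114 [57.2  5.6] 54.6 [44 51 53]
350 60 [ 8.9 53.2] 83.4 [70 83 85]
350 63 [10.  54.6] 70.2 [55 62 64]
350 66 [10.5 56.6] 49.2 [22 27 29]
350 69 [13.1 57. ] 46.7 [24 29 32]
350 72 [16. 57.] 47.6 [16 18 29]
350 75 [18.8 57.1] 47.3 [24 32 31]
350 78 [21.7 57.2] 47.5 [27 31 28]
350 81 [23.9 58.5] 35.1 [55 63 67]
350 84 [27.3 57.7] 43.6 [ 96 111 114]
350 87 [30.3 57.8] 43.9 [ 92 104 105]
350 114 [57.2 57.6] 54.2 [45 53 55]
```

View pics/w1.png

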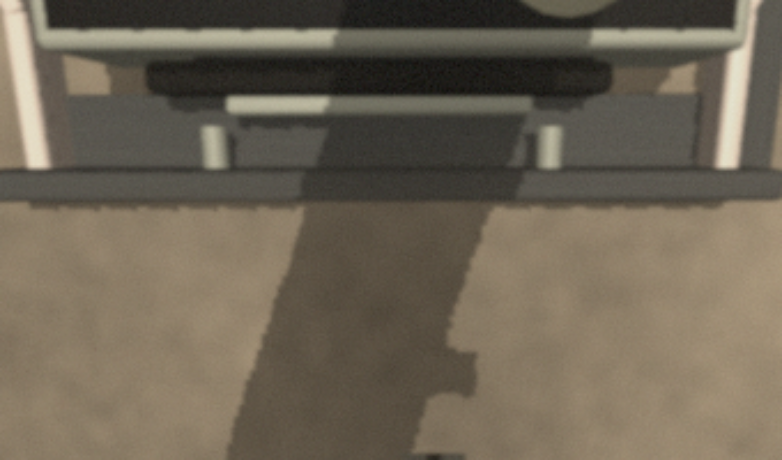

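{"api": "send_rows", "payload": {"offset": [[28, 24, 0], [56, 48, 0], [84, 72, 0], [112, 96, 0], [140, 120, 0]], "roll": [0, 0, 0, 0, 0]}}

```text
clock: 44.08
position: [0.6238, 0.0681, 0.241]
ee_rot: [-0.055, 0.998, 0.001, -0.0]
ft_force: [0.1, 0.9, 1.8]
grip_width: -0.0
```

{"api": "send_rows", "payload": {"offset": [[28, 24, 0], [56, 48, 0], [84, 72, 0], [112, 96, 0], [139, 122, 0]], "roll": [0, 0, 0, 0, 0]}}

```text
clock: 44.5
position: [0.4723, 0.1734, 0.2411]
ee_rot: [-0.055, 0.998, 0.001, -0.0]
ft_force: [0.6, 0.7, 0.1]
grip_width: 0.001
```

{"api": "send_rows", "payload": {"offset": [[0, 0, 0], [0, 0, 20], [0, 0, 55], [0, 0, 85], [0, 0, 100]], "roll": [0, 0, 0, 0, 0]}}

```text
clock: 44.92
position: [0.4723, 0.1726, 0.1384]
ee_rot: [-0.055, 0.998, -0.0, -0.001]
ft_force: [0.3, 0.1, -0.2]
grip_width: -0.002
```

```bash
python3 -c "
from h import *
from workcell import eyes,monitor
o=monitor.get_obs(); print(o['position'],dock(o['position'][:2]*1000))
c=eyes.camera_params('wrist'); p,d=eyes.camera('wrist'); P=pts(d,c); h=cv2.cvtColor(p,cv2.COLOR_BGR2HSV)
m=((h[...,0]<6)|(h[...,0]>174))&(h[...,1]>150)&(h[...,2]>60)&(d>0); t=m&(P[...,2]>.088)&(P[...,2]<.1)
for k in(m,t): print(k.sum(), P[k].mean(0), dock(P[k][:,:2]*1000).min(0),dock(P[k][:,:2]*1000).max(0))
"
```

```text
[0.47230405 0.17259073 0.1383577 ] [-161.60909386  266.72048953]
949 [0.47641583 0.13065304 0.08499221] [-167.33746826  192.40195266] [-114.52295116  231.58424455]
565 [0.47808907 0.13024785 0.09382728] [-167.33746826  215.234412  ] [-151.95038812  231.58424455]
```

{"api": "send_rows", "payload": {"offset": [[0, 0, 20], [0, 0, 40], [0, 0, 58], [0, 0, 68], [0, 0, 70]], "roll": [0, 0, 0, 0, 0]}}

```text
clock: 45.38
position: [0.4735, 0.1728, 0.0704]
ee_rot: [-0.055, 0.998, -0.0, -0.001]
ft_force: [0.3, 0.1, 0.3]
grip_width: 0.001
```

{"api": "send_rows", "payload": {"offset": [[-1, -4, 0], [-1.5, -8, 0], [-1.5, -12, 0], [-1.5, -15, 0], [-1.5, -18, 0]], "roll": [0, 0, 0, 0, 0]}}

```text
clock: 45.8
position: [0.4781, 0.155, 0.0718]
ee_rot: [-0.055, 0.998, 0.0, 0.0]
ft_force: [0.8, -0.0, 0.2]
grip_width: -0.002
```

{"api": "send_rows", "payload": {"offset": [[0, -2, 0], [0, -4, 0], [0, -6, 0], [0, -8, 0], [0, -10, 0]], "roll": [0, 0, 0, 0, 0]}}

```text
clock: 46.22
position: [0.4789, 0.1458, 0.0714]
ee_rot: [-0.055, 0.998, 0.0, 0.0]
ft_force: [-0.3, 2.9, 1.9]
grip_width: -0.004
```

{"api": "send_rows", "payload": {"offset": [[0, -3, 0], [0, -6, 0], [0, -9, 0], [0, -12, 0], [0, -15, 0]], "roll": [0, 0, 0, 0, 0]}}

```text
clock: 46.63
position: [0.4806, 0.1302, 0.0713]
ee_rot: [-0.055, 0.998, 0.0, 0.0]
ft_force: [0.4, 2.5, 1.9]
grip_width: -0.001
```

{"api": "send_rows", "payload": {"offset": [[0, -3, 0], [0, -6, 0], [0, -9, 0], [0, -12, 0], [0, -15, 0]], "roll": [0, 0, 0, 0, 0]}}

```text
clock: 47.05
position: [0.4822, 0.1153, 0.0712]
ee_rot: [-0.055, 0.998, 0.0, 0.0]
ft_force: [0.2, 3.1, 2.6]
grip_width: 0.003
```

{"api": "send_rows", "payload": {"offset": [[0, -3, 0], [0, -6, 0], [0, -9, 0], [0, -12, 0], [0, -15, 0]], "roll": [0, 0, 0, 0, 0]}}

```text
clock: 47.47
position: [0.4838, 0.1004, 0.0712]
ee_rot: [-0.055, 0.998, 0.0, 0.0]
ft_force: [1.5, 2.9, 2.1]
grip_width: 0.004
```

{"api": "send_rows", "payload": {"offset": [[0, -0.8, 0], [0, -1.6, 0], [0, -2.4, 0], [0, -3.2, 0], [0, -4, 0]], "roll": [0, 0, 0, 0, 0]}}

```text
clock: 47.88
position: [0.4841, 0.0968, 0.0712]
ee_rot: [-0.055, 0.998, 0.0, -0.0]
ft_force: [1.0, 2.1, 1.8]
grip_width: 0.0
```

{"api": "send_rows", "payload": {"offset": [[0, -0.6, 0], [0, -1.2, 0], [0, -1.8, 0], [0, -2.4, 0], [0, -3, 0]], "roll": [0, 0, 0, 0, 0]}}

```text
clock: 48.3
position: [0.4843, 0.0955, 0.0712]
ee_rot: [-0.056, 0.998, 0.001, -0.0]
ft_force: [-0.8, 12.0, 2.3]
grip_width: -0.0
```

{"api": "send_rows", "payload": {"offset": [[0, -0.6, 0], [0, -1.2, 0], [0, -1.8, 0], [0, -2.4, 0], [0, -3, 0]], "roll": [0, 0, 0, 0, 0]}}

```text
clock: 48.72
position: [0.4843, 0.0953, 0.0714]
ee_rot: [-0.057, 0.998, 0.003, -0.0]
ft_force: [-1.5, 20.4, 0.8]
grip_width: -0.002
```

{"api": "send_rows", "payload": {"offset": [[0, 6, 0], [0, 14, 0], [0, 25, 0], [0, 35, -15], [0, 35, -45]], "roll": [0, 0, 0, 0, 0]}}

```text
clock: 49.13
position: [0.4784, 0.1269, 0.114]
ee_rot: [-0.056, 0.998, -0.002, -0.003]
ft_force: [-0.3, -0.0, 0.5]
grip_width: 0.003
```

{"api": "send_rows", "payload": {"offset": [[0, 0, -38], [0, 20, -76], [0, 60, -110], [0, 100, -110], [0, 140, -110]], "roll": [0, 0, 0, 0, 0]}}

```text
clock: 49.55
position: [0.4669, 0.2602, 0.2287]
ee_rot: [-0.054, 0.999, 0.002, 0.001]
ft_force: [0.2, 1.4, 0.0]
grip_width: -0.001
```

{"api": "send_rows", "payload": {"offset": [[0, 40, 0], [0, 80, 0], [0, 80, 0], [0, 80, 0], [0, 80, 0]], "roll": [0, 0, 0, 0, 0]}}

```text
clock: 49.97
position: [0.4575, 0.3374, 0.2256]
ee_rot: [-0.055, 0.998, -0.001, -0.0]
ft_force: [0.0, -0.5, -0.4]
grip_width: 0.001
```

```bash
python3 -c "
from h import *
p,d,c=warmer(); P=pts(d,c); a,_,_=load('top0'); h=cv2.cvtColor(p,cv2.COLOR_BGR2HSV)
m=((h[...,0]<6)|(h[...,0]>174))&(h[...,1]>150)&(h[...,2]>90); m[:210]=0;m[245:]=0;m[:,:280]=0;m[:,:330].any(); m[:,335:]=0
v,u=np.nonzero(m); print('knob',dock(1000*ray(c,u.mean(),v.mean(),.094)[:2]))
D=cv2.absdiff(p,a).max(2); print('diff outside', [(s[:5].tolist()) for s in cv2.connectedComponentsWithStats((D>60).astype(np.uint8))[2][1:] if s[4]>25])
cv2.imwrite('pics/fin.png',p)"
```

```text
rect [array([-67.5,   9.9]), array([150.6, 280.3]), np.float64(0.0)] tcp dock [-158.3  432.2] 0.2256 t 49.9667
near x(y=0) -141.6 yaw 0.11 deg n34
far x(y=0) 6.3 yaw -0.02 deg n34
cup 167 [-45.1 -47. ] 0.1431
cup 168 [-35.6  78.2] 0.1428
knob [-160.70705485  167.82623862]
diff outside [[324, 164, 64, 22, 252], [369, 166, 30, 23, 371], [342, 173, 27, 18, 299], [315, 175, 32, 37, 511], [169, 184, 71, 71, 952], [364, 188, 24, 20, 309], [233, 203, 11, 15, 77], [321, 205, 85, 32, 1358], [291, 226, 6, 6, 26], [299, 226, 10, 6, 42], [187, 236, 10, 10, 42], [171, 292, 62, 36, 1435], [139, 314, 12, 9, 49], [338, 319, 22, 22, 55], [214, 340, 74, 58, 514], [303, 345, 18, 21, 140], [0, 349, 154, 51, 3064], [299, 390, 16, 10, 78]]
```

View pics/fin.png

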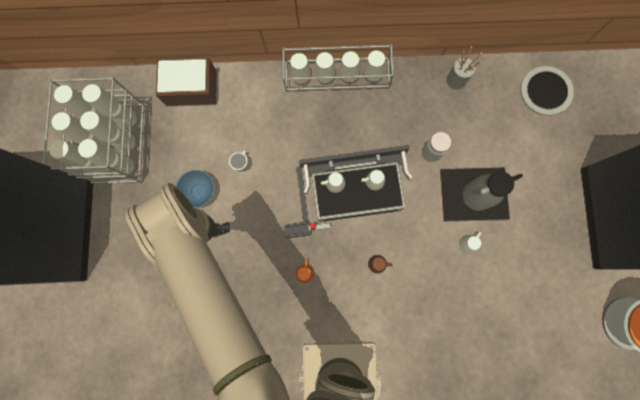

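```bash
python3 -c "
from h import *
from workcell import eyes
for n,sl,z in (('top',(slice(210,245),slice(280,335)),.094),('side',(slice(180,235),slice(270,320)),.071)):
    a,_,c=load(n+'0'); b,_=eyes.camera(n)
    for p in(a,b):
        h=cv2.cvtColor(p,cv2.COLOR_BGR2HSV); m=((h[...,0]<8)|(h[...,0]>172))&(h[...,1]>120)&(h[...,2]>70); k=np.zeros_like(m); k[sl]=1; m&=k
        w=m*1.; v,u=np.nonzero(m); print(n,len(u),u.mean(),v.mean(),dock(1000*ray(c,u.mean(),v.mean(),z)[:2]).round(1))
"
```

```text
top 33 294.54545454545456 228.0909090909091 [-160.5  223.5]
top 29 312.0 225.6206896551724 [-160.2  168.4]
side 72 285.3333333333333 196.18055555555554 [-157.4  223.6]
side 79 297.50632911392404 202.36708860759492 [-157.   169.2]
```

{"api": "send_rows", "payload": {"offset": [[1, -40, 0], [2, -80, 0], [3, -120, 0], [3, -160, 0], [3, -200, 0]], "roll": [0, 0, 0, 0, 0]}}

```text
clock: 50.53
position: [0.4763, 0.136, 0.2261]
ee_rot: [-0.054, 0.999, 0.001, -0.0]
ft_force: [0.7, -0.2, 0.3]
grip_width: 0.004
```

{"api": "send_rows", "payload": {"offset": [[0, -22, 20], [0, -22, 50], [0, -22, 75], [0, -22, 87], [0, -22, 87]], "roll": [0, 0, 0, 0, 0]}}

```text
clock: 50.95
position: [0.4773, 0.1154, 0.1368]
ee_rot: [-0.054, 0.999, -0.001, -0.002]
ft_force: [-0.2, -0.9, -0.2]
grip_width: -0.001
```

```bash
python3 -c "
from h import *
from workcell import eyes,monitor
o=monitor.get_obs(); print(o['position'],dock(o['position'][:2]*1000))
c=eyes.camera_params('wrist'); p,d=eyes.camera('wrist'); P=pts(d,c); h=cv2.cvtColor(p,cv2.COLOR_BGR2HSV)
m=((h[...,0]<6)|(h[...,0]>174))&(h[...,1]>150)&(h[...,2]>60)&(d>0); D=dock(P[...,:2]*1000); t=m&(P[...,2]>.088)&(P[...,2]<.1)
print(t.sum(), D[t].mean(0),D[t].min(0),D[t].max(0))
b=(P[...,2]>.040)&(P[...,2]<.051)&(D[...,0]>-168)&(D[...,0]<-153)&(d>0)&(D[...,1]<200)&(D[...,1]>80); print(b.sum(),D[b].min(0),D[b].max(0))
w=(P[...,2]>.08)&(P[...,2]<.09)&(D[...,0]>-147)&(d>0)&(D[...,1]<170); print('warmer',D[w].min(0),D[w].max(0))
cv2.imwrite('pics/w2.png',p)
"
```

```text
[0.47727406 0.11537972 0.13679533] [-162.94710798  209.30959276]
562 [-160.52316419  167.62544465] [-167.07242156  159.04909685] [-152.0148974   175.13662868]
1334 [-167.56914212  112.21325576] [-153.04278908  182.13196041]
warmer [-141.19228707  -41.09944655] [ -2.68468974 148.64189176]
```

View pics/w2.png

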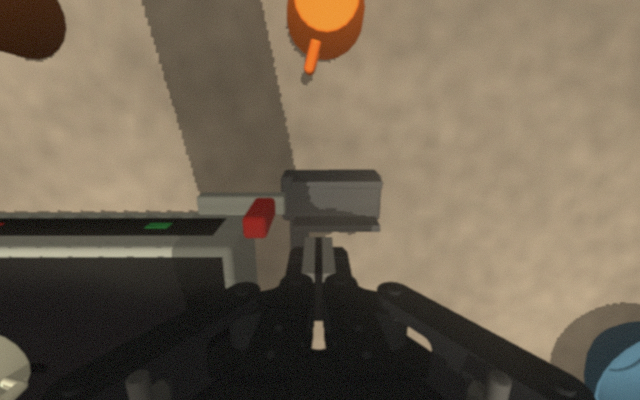

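{"api": "send_rows", "payload": {"offset": [[0, 0, -35], [0, 10, -70], [0, 40, -90], [0, 80, -90], [0, 90, -90]], "roll": [0, 0, 0, 0, 0]}}

```text
clock: 51.42
position: [0.4686, 0.2126, 0.2318]
ee_rot: [-0.058, 0.998, 0.002, 0.002]
ft_force: [-0.5, 1.1, -0.8]
grip_width: 0.004
```

```bash
python3 -c "
from h import *
warmer()
from workcell import manip; print(manip.hand_in())"
```

```text
rect [array([-67.1,  10.2]), array([150.9, 279.8]), np.float64(0.0)] tcp dock [-160.9  306.9] 0.2318 t 51.4167
near x(y=0) -141.5 yaw 0.04 deg n34
far x(y=0) 6.2 yaw 0.07 deg n34
cup 168 [-44.8 -46.4] 0.1431
cup 166 [-35.5  78.1] 0.1431
the job is handed in; nothing more can be done
None
```

I walked the warmer into the dock with eight alternating end pushes, then slid the red-knobbed bolt across to its end stop. I handed the job in at about 51 s of the 72 s. The force readings taken at the end of each move peaked at about 21 N on the warmer. I did not see the force between those readings.

- **Warmer:** it stands square, within about 0.1° of the dock. Its back is about 7–8 mm past the bumper point, and its near face, about 9 mm farther in than the bolt line, is clear of the bolt.
- **Cups and the rest:** both cups are standing on the warmer. In the last full top view, nothing else on the counter appeared moved.
- **Bumper:** the wrist view showed no gap between the warmer's back and the bumper. I estimate it is pressed in 4–5 mm. I inferred that from images and did not measure it as a force. The rise in push force towards the end fits it.
- **Bolt:** its tip measured at 112 mm and its knob at about 167 mm in dock y, both matching fully across, and it had met a hard stop at about 20 N.
- **Disagreement:** the knob's travel measured only 55–57 mm instead of 60 mm. Either the bolt started about 3 mm short of fully drawn back, or my start reading was off.

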